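Dry the binocular caps in the drying tin

TASK

The binoculars' yellow lens caps got wet on watch: take the dry green eraser or erasers out of the open blue drying tin and put them in the white bowl, and lay every yellow lens cap lying on the chart table in the tin. Then push the tin's lid over past upright so that it falls fully shut, and only then press the red start button on the tin's ledge fully down, hold it for about a second and let it spring back up. Never press the button while the lid is open, and do not disturb the bowl or the binoculars, flask, radio and paperweight.

Things in the scene. Friction and masses are not known exactly. Their poses are not given: they have to be found in the camera images.
- tin: Open blue steel tin fixed to the table: 160 mm (own x) by 230 mm (own y) by 55 mm high, walls and floor 5 mm. Origin: centre of its underside, z up. Lid hinged along its +x rim (the side away from the table's middle). At its -x side a grey control ledge, 60 (x) by 130 (y) by 30 mm high, centred at own (-110, 0) mm, carries the red start button.
- lid (a joint): Angle of the blue lid (rad): 0 shut, 1.57 upright, 1.9 open stop, where it rests leaning back. Pushed below about 1.3 it falls shut by its weight (250 g, no spring). Plate 160 mm from hinge to free edge, 230 wide, 6 thick; black knob on the middle of its outer face, 130 mm from the hinge, 45 mm proud. Open, its outer face and knob look to the tin's +x.
- lid_hinge (a point): Middle of the lid's hinge line, at the tin's own (80, 0, 55.5) mm; the hinge line runs along the tin's y.
- start (a joint): Travel of the red start button (m): 0 is up, 0.006 fully down. Spring return; it takes 1.5 N to start moving and 5 N to hold fully down.
- start_top (a point): Centre of the top face of the red start button, moving with it: 28 mm in diameter, in a black 44 mm collar 12 mm high on the ledge. The top is 52 mm above the table when up, 46 mm when fully down. It is pressed straight down.
- cap1: Yellow round binocular lens cap, a disc 46 mm in diameter and 16 mm high, 30 g, loose, flat on the table at the start; origin at the centre of its underside. Three or four of the four caps are there; an absent one reads None throughout.
- cap2: Yellow round binocular lens cap, a disc 46 mm in diameter and 16 mm high, 30 g, loose, flat on the table at the start; origin at the centre of its underside. Three or four of the four caps are there; an absent one reads None throughout.
- cap3: Yellow round binocular lens cap, a disc 46 mm in diameter and 16 mm high, 30 g, loose, flat on the table at the start; origin at the centre of its underside. Three or four of the four caps are there; an absent one reads None throughout.
- cap4: Yellow round binocular lens cap, a disc 46 mm in diameter and 16 mm high, 30 g, loose, flat on the table at the start; origin at the centre of its underside. Three or four of the four caps are there; an absent one reads None throughout.
- eraser1: Green eraser with a white paper sleeve, 50 x 24 x 14 mm (own x, y, z), 30 g, loose, flat on the inner floor of the tin at the start; origin at the centre of its underside. One or both of the green erasers are there; an absent one reads None throughout.
- eraser2: Green eraser with a white paper sleeve, 50 x 24 x 14 mm (own x, y, z), 30 g, loose, flat on the inner floor of the tin at the start; origin at the centre of its underside. One or both of the green erasers are there; an absent one reads None throughout.
- bowl: Loose white ceramic bowl, 500 g, outside 140 mm in diameter at the rim and 100 mm at the foot, 50 mm high, wall 4 mm, floor 5 mm thick; origin at the centre of its underside. One orange eraser of the same size already lies in it and stays there.
- paperweight: Brass cylinder 40 mm in diameter, 30 mm high, loose bystander among the caps; origin at the centre of its underside. Leave alone.
- binoculars: Black binoculars lying on the table, about 145 x 130 x 59 mm, loose bystander; origin under their middle. Leave alone.
- flask: Steel flask, 72 mm in diameter, 110 mm tall, loose bystander; origin at the centre of its underside. Leave alone.
- radio: Orange handheld radio lying flat, 110 x 55 x 30 mm (own x, y, z) plus a 70 mm rubber aerial along its +x, loose bystander; origin under its middle. Leave alone.
Not all that is in view belongs to the job. What is shaped like the cap4 but orange or pink is not meant.

How it is judged (in metres and radians):
On the way, in this order (a step that is already met when the one before it is completed fails the run):
1. every green eraser lies in the white bowl and every yellow cap in the tin (x of cap1 in the frame of tin between -0.078 and 0.078 m and y of cap1 in the frame of tin between -0.112 and 0.112 m and z of each of cap1, cap2, cap3, cap4 in the frame of tin below 0.05 m and x of cap2 in the frame of tin between -0.078 and 0.078 m and y of cap2 in the frame of tin between -0.112 and 0.112 m and x of cap3 in the frame of tin between -0.078 and 0.078 m and y of cap3 in the frame of tin between -0.112 and 0.112 m and x of cap4 in the frame of tin between -0.078 and 0.078 m and y of cap4 in the frame of tin between -0.112 and 0.112 m and horizontal distance between each of eraser1, eraser2 and bowl below 0.055 m and z of eraser1 in the frame of bowl between 0 and 0.05 m and z of eraser2 in the frame of bowl between 0 and 0.05 m), for 0.2 s.
2. the lid is shut (value of joint lid below 0.06 rad), for 0.2 s.
3. the start button is fully down, with the lid shut (value of joint start above 0.005 m and value of joint lid below 0.06 rad), for 0.3 s.
4. the start button has sprung back up (value of joint start below 0.0015 m), for 0.2 s.
At the end, for the whole second after the job is handed in: Every cap present lies in the tin, every green eraser present in the bowl (origin within 55 mm of its axis, below the rim), all at rest; lid shut (under 0.06 rad); the button has been fully down (over 5 mm) for 0.3 s with the lid shut and is up again (under 1.5 mm) (all of step 1 and value of joint lid below 0.06 rad and value of joint start below 0.0015 m and linear speed of each of cap1, cap2, cap3, cap4, eraser1, eraser2, bowl below 0.03 m/s and angle between bowl's own z axis and vertical below 0.2 rad); the robot touches nothing.
It fails at once if the start button is pressed (over 3 mm) while the lid is open (over 0.2 rad) (value of joint start above 0.003 m and value of joint lid above 0.2 rad).
It fails at once if the binoculars, flask, radio or paperweight are moved more than 40 mm (distance of any of binoculars, flask, radio, paperweight from where it was at the start of the episode above 0.04 m).
It fails at once if the bowl is shifted more than 60 mm or tipped (distance of bowl from where it was at the start of the episode above 0.06 m or angle between bowl's own z axis and vertical above 0.6 rad).
Of cap1, cap2, cap3, cap4 only 3 to 4 are there at a start; the rules pass over those that are not, and their reading is None.
Of eraser1, eraser2 only 1 to 2 are there at a start; the rules pass over those that are not, and their reading is None.
At some moment in a run one of cap1, cap2, cap3, cap4 may be knocked a few centimetres aside while the robot is not near it.
Once in a run the grip may slacken for a moment while it holds something.
It also fails if it takes over 210 s, if anything falls off the work surface, if the arm or the gripper's body presses on something with over 40 N, if the wrist force passes 120 N, or if a joint passes its speed limit or range.

ROBOT

A 7-joint arm with a two-finger parallel gripper is mounted at the origin on the work surface. World frame = base frame: x ahead of the robot, y to its left, z up, the work surface at z = 0. Lengths are in m, angles in degrees, forces in N, time in s.
With the tool pointing down it reaches from about 0.425 to 0.925 m from the base axis. Payload 6.8 kg.
Tool frame: the origin (TCP) lies between the finger pads; the fingertips stand 11 mm ahead of it and the grasp point (between the pads) lies 8 mm behind it (finger_overhang is the distance from the TCP to the fingertips, in m); z points along the fingers, y is the direction in which the jaws open and shut (so a half turn about z gives the same grasp; the last joint's range is limited). The gripper opens to 88 mm and grips with 3 to 60 N. Pads are 20 mm wide; open, the fingers measure 115 mm over their backs; the gripper's body (75 mm by 178 mm) begins 61 mm behind the grasp point.
Start: joints at [-80.22, 27.33, 1.283, 89.118, -0.659, 63.558, -4.761], TCP at [0.186, 0.649, 0.234] pointing down, gripper open.
Joint ranges: [-169.35, 169.35], [-19.33, 120.38], [-80.79, 83.38], [13.8, 139.57], [-78.32, 258.32], [9.67, 109.79], [-169.56, 169.56]. Speed limits (degrees/s): [136.94, 136.94, 180, 180, 180, 180, 180].

INTERFACE

Orientations are given as a 3x3 rotation matrix whose columns are the frame's x, y, z axes.
In Python, from plant import get_state, snapshot, finish_job, finger_overhang gives the robot as it stands. The module is installed in compiled form; this text tells all that it offers.
- The arm moves only by the tool drive_tool, never from a script. Its argument "plan" is a list that holds one entry, the list of rows, each a list of 6 numbers: the shift along the tool's x, y, z in mm, then the turn, a rotation vector about the tool's x, y, z in rad. In form: [[[x, y, z, rx, ry, rz], ...]]. A call has exactly 5 rows; each row shifts and turns the pose as measured when the row begins, along the tool's axes as they then stand; what a row does not reach is not made up. A row lasts 1/12 s, in which the tool goes at most 41.7 mm and 7.16 degrees, less where a joint would pass 70% of its speed; a pose out of reach is approached as far as the arm can. A call is refused whole if a number of a shift passes 41.7 or a number of a turn 0.125, either way. A call with a gripper value outside its range is refused whole. "claw" is the gripper command: -1 is fully open, 1 is shut, values between are in proportion, set as the call begins (left out, the last holds). The fingers move at their own pace and stop on an object; "newtons" is the grip in N (left out, the last holds). Time passes only in rows, so rows that do not move let the fingers close, or fill a call up. It gives the time, the measured TCP pose, the force and the opening at its end, in the units of the state.
- get_state(): the state, without advancing time (a new reading comes with each control period).
- snapshot(name): name is "scene" or "top" or "wrist"; returns a dict with "image" (420x560x3 uint8, blue, green, red), "fx", "fy", "cx", "cy" (pixels), "k1" (the pictures are not rectified: a ray, as slopes to the right and down, at radius r is drawn at 1 + k1 r^2 times it, then the intrinsics apply), "rvec" (rotation vector, rad) and "tvec" (3), from world to camera coordinates, as OpenCV has them; the wrist camera has in their place "hand_eye" (4x4, takes a point from camera to tool coordinates, whose origin is the TCP and whose axes are the flange's). Camera axes: x right, y down, z forward; pixel columns grow to the right and rows downward; lengths in m; the calibration is good to about 2 mm. A picture is of the moment at which its call begins: read the wrist's pose just before it. There is no depth.
- finish_job(): hands the job in, once; it reports no verdict.
The state is a dict: "t": time; "joint_pos": joint angles; "qvel": joint speeds; "effort": joint torques, N m; "tool_pos": TCP position; "ee_rot": TCP orientation; "contact_force": force on the tool from outside, world axes, zero at the start; "moment": the same for the moment, N m; "finger_gap": opening from 0.0 (shut) to 1.0 (fully open).
Only numpy, scipy, OpenCV 4.12 (cv2) and the standard library are available. Lean on these libraries where they do the work, as an engineer would, in place of code of your own. Each camera call takes 0.05 s, during which the arm holds its last target. There are 200 camera calls.

## Working session

There is one attempt and no reset: what is moved stays moved. The work goes in short steps, Python scripts to look and compute and a tool call to move; the robot and the scene stay as the last step left them, time stands still between calls to the robot, and variables do not carry over. Pictures are saved under pics/ and viewed, about 12 in all and at most 16, crops included, and the job is handed in when it is done.

Besides the shell and the picture viewer there is one more tool, called after "Request:" as name(argument=value, ...), one argument or row to a line, values as JSON. drive_tool: Moves the arm, as the interface text tells. Its arguments: {"type":"object","properties":{"plan":{"type":"array","items":{"type":"array","items":{"type":"array","items":{"type":"number"}}}},"claw":{"type":"number"},"newtons":{"type":"number"}},"required":["plan"]}

```bash
mkdir -p pics
cat > h.py <<'E'
import numpy as np, cv2, pickle
from plant import get_state, snapshot, finish_job, finger_overhang
def snap(name,save):
    st=get_state(); s=snapshot(name); cv2.imwrite('pics/'+save+'.png',s['image'])
    if name=='wrist':
        T=np.eye(4);T[:3,:3]=np.array(st['ee_rot']);T[:3,3]=st['tool_pos']
        M=T@np.array(s['hand_eye']); R=M[:3,:3];o=M[:3,3]
    else:
        Rc=cv2.Rodrigues(np.array(s['rvec'],float))[0]; R=Rc.T; o=-R@np.array(s['tvec'],float).ravel()
    s['R']=R;s['o']=o
    pickle.dump(s,open('pics/'+save+'.pkl','wb'))
    return s
def load(n): return pickle.load(open('pics/'+n+'.pkl','rb'))
def ray(s,u,v):
    K=np.array([[s['fx'],0,s['cx']],[0,s['fy'],s['cy']],[0,0,1]],float)
    p=cv2.undistortPoints(np.array([[[u,v]]],float),K,np.array([s['k1'],0,0,0],float)).ravel()
    return s['R']@np.array([p[0],p[1],1.])
def onz(s,u,v,z):
    d=ray(s,u,v); return s['o']+d*(z-s['o'][2])/d[2]
def proj(s,P):
    q=s['R'].T@(np.array(P,float)-s['o']); x,y=q[0]/q[2],q[1]/q[2]; f=1+s['k1']*(x*x+y*y)
    return np.array([s['fx']*x*f+s['cx'],s['fy']*y*f+s['cy']])
def blobs(s,lo,hi,amin=40):
    m=cv2.inRange(cv2.cvtColor(s['image'],cv2.COLOR_BGR2HSV),np.array(lo),np.array(hi))
    n,l,st,c=cv2.connectedComponentsWithStats(m)
    return [(np.round(c[i],1),st[i,:].tolist()) for i in range(1,n) if st[i,4]>=amin]
def st():
    s=get_state(); R=np.array(s['ee_rot']); print('t',round(s['t'],2),'p',np.round(s['tool_pos'],4),'x',np.round(R[:,0],3),'z',np.round(R[:,2],3),'gap',round(s['finger_gap'],3),'F',np.round(s['contact_force'],1),'q',np.round(s['joint_pos'],0)); return s
E
python3 - <<'E'
from h import *
st()
a=snap('scene','s0');b=snap('top','t0');c=snap('wrist','w0')
for s in(a,b,c): print(s['fx'],s['k1'],np.round(s['o'],3),np.round(s['R'][:,2],2))
print(finger_overhang,c['hand_eye'])
E
```

```text
t 0.0 p [0.1856 0.6484 0.2327] x [-0.961  0.275 -0.   ] z [-0.    -0.002 -1.   ] gap 1.002 F [ 0.1  0.3 -0.1] q [-80.  27.   1.  89.  -1.  64.  -5.]
406.19557134047784 -0.00039545996688095325 [ 0.984 -0.211  0.742] [-0.58  0.2  -0.79]
415.63243501266453 -0.06305736180474664 [ 0.345 -0.043  1.096] [ 0.14 -0.02 -0.99]
305.11406381475206 -0.036794976492140107 [0.11  0.668 0.383] [ 0.27 -0.08 -0.96]
0.011 [[-5.99329602e-04 -9.59550177e-01 -2.81537029e-01  7.77464604e-02]
 [ 9.99999281e-01 -8.67474818e-04  8.27800322e-04 -2.27391455e-03]
 [-1.03854223e-03 -2.81536331e-01  9.59550007e-01 -1.50317006e-01]
 [ 0.00000000e+00  0.00000000e+00  0.00000000e+00  1.00000000e+00]]
```

View pics/t0.png

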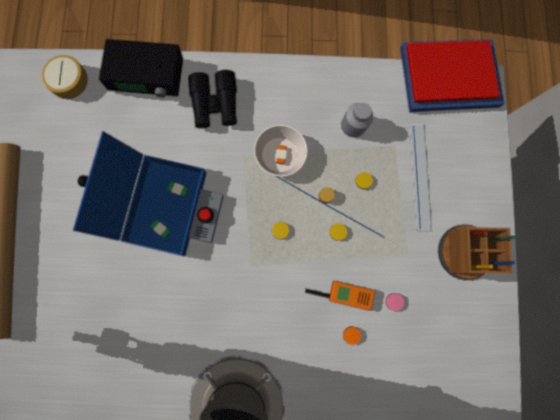

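View pics/s0.png

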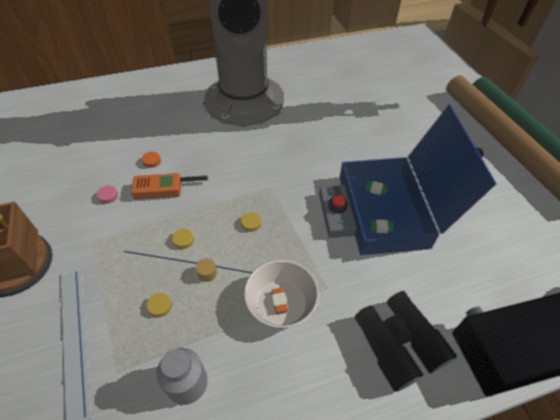

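Run:
```python
from h import *
for n in('t0','s0','w0'):
    s=load(n)
    for nm,lo,hi in(('yel',(20,120,90),(34,255,255)),('red',(0,170,90),(4,255,255)),('red2',(174,150,90),(180,255,255)),('grn',(45,100,40),(85,255,255))):
        for c,b in blobs(s,lo,hi,20):
            z={'yel':.016,'grn':.019}.get(nm,.052)
            print(n,nm,c,b,np.round(onz(s,*c,z),3))
t=load('t0')
for nm,u,v,z in(('bowl',281,152,.05),('hinge a',143,156,.0555),('hinge b',122,241,.0555),('tin nr a',205,169,.055),('tin nr b',187,252,.055),('btn',205,214,.052),('brass',327,195,.03),('flask',359,111,.11),('orange',352,336,.016),('lid tip a',104,134,.0555+.151),('lid tip b',76,229,.2065),('radio',352,295,.03),('bino',213,98,.05),('er1',178,189,.019),('er2',160,229,.019)): print(nm,np.round(onz(t,u,v,z),3))
i=load('t0')['image'][110:270,60:420]; cv2.imwrite('pics/c1.png',cv2.resize(i,None,fx=2.2,fy=2.2,interpolation=cv2.INTER_CUBIC))
w=load('w0')['image']; cv2.imwrite('pics/c1.png',np.vstack([cv2.resize(i,(700,311)),cv2.resize(w,(380,285)).repeat(1,0) if 0 else cv2.copyMakeBorder(cv2.resize(w,(373,280)),0,0,0,327,cv2.BORDER_CONSTANT)]))
```

```text
t0 yel [67.  81.8] [43, 59, 38, 34, 173] [0.839 0.498 0.016]
t0 yel [363.7 180.1] [355, 172, 18, 17, 229] [ 0.584 -0.322  0.016]
t0 yel [326.2 194.6] [319, 188, 15, 15, 172] [ 0.542 -0.221  0.016]
t0 yel [280.2 229.9] [272, 222, 17, 17, 233] [ 0.445 -0.1    0.016]
t0 yel [338.1 231.6] [330, 224, 17, 16, 228] [ 0.444 -0.253  0.016]
t0 yel [484.2 266.3] [476, 265, 17, 4, 59] [ 0.361 -0.646  0.016]
t0 red [451.8  70.5] [407, 41, 92, 60, 4674] [ 0.893 -0.563  0.052]
t0 red [204.2 214.1] [199, 209, 11, 11, 95] [0.476 0.094 0.052]
t0 red [480. 232.] [474, 231, 13, 3, 23] [ 0.449 -0.618  0.052]
t0 red2 [443.   41.8] [422, 41, 44, 3, 54] [ 0.978 -0.543  0.052]
t0 red2 [480.   40.7] [471, 40, 18, 2, 21] [ 0.988 -0.651  0.052]
t0 grn [170.3 186. ] [168, 182, 6, 9, 30] [0.552 0.191 0.019]
t0 grn [184.  191.4] [181, 187, 7, 9, 41] [0.539 0.155 0.019]
t0 grn [154.1 223.4] [151, 220, 8, 8, 33] [0.452 0.228 0.019]
t0 grn [165.3 233.1] [161, 229, 9, 9, 38] [0.428 0.197 0.019]
t0 grn [343.  293.3] [338, 287, 11, 13, 104] [ 0.285 -0.265  0.019]
s0 yel [250.5 221.3] [241, 213, 19, 18, 271] [ 0.451 -0.1
[... 567 characters left out ...]
1, 42] [0.559 0.188 0.019]
w0 yel [103.3 341.7] [100, 336, 7, 11, 29] [0.336 0.33  0.016]
w0 grn [333.1 241.2] [302, 172, 63, 141, 2441] [0.272 0.69  0.019]
w0 grn [331.1 297.3] [328, 292, 7, 11, 23] [0.351 0.669 0.019]
w0 grn [370.6 363.2] [354, 346, 31, 35, 514] [0.477 0.699 0.019]
bowl [ 0.644 -0.097  0.05 ]
hinge a [0.622 0.258 0.056]
hinge b [0.402 0.297 0.056]
tin nr a [0.592 0.097 0.055]
tin nr b [0.38  0.133 0.055]
btn [0.477 0.092 0.052]
brass [ 0.538 -0.22   0.03 ]
flask [ 0.74  -0.288  0.11 ]
orange [ 0.178 -0.29   0.016]
lid tip a [0.63  0.305 0.207]
lid tip b [0.417 0.349 0.207]
radio [ 0.282 -0.286  0.03 ]
bino [0.787 0.086 0.05 ]
er1 [0.545 0.171 0.019]
er2 [0.438 0.212 0.019]
```

View pics/c1.png

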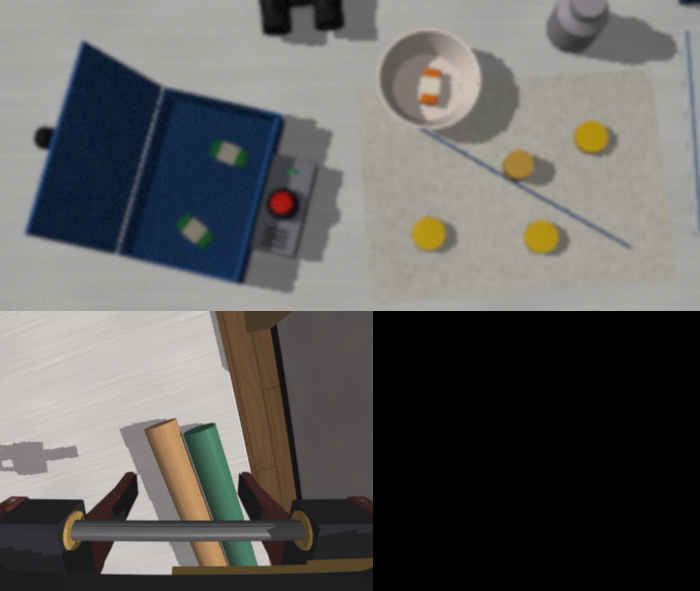

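Candidates in the top view: the yellow caps are (364,180), (280,230) and (338,232). The lookalikes are the brass paperweight at (326,195), orange cap (352,336), pink cap (396,302), yellow clock (63,76) and yellow pen (484,266). The crop confirms three yellow caps, and two green erasers in the tin at (178,189) and (160,229). I'll write a row planner, then start moving.

```bash
cat >> h.py <<'E'
def plan(*wps,n=None):
    """wps (x,y,z,yawdeg of tool x); prints rounded rows from the pose now, tool kept pointing down"""
    s=get_state(); R=np.array(s['ee_rot']); p=np.array(s['tool_pos']); out=[]
    for x,y,z,yaw in wps:
        c,sn=np.cos(np.radians(yaw)),np.sin(np.radians(yaw))
        G=np.array([[c,sn,0],[sn,-c,0],[0,0,-1.]]); g=np.array([x,y,z])
        for k in range(60):
            rv=cv2.Rodrigues(R.T@G)[0].ravel(); d=R.T@(g-p)*1000
            if np.linalg.norm(d)<1.2 and np.linalg.norm(rv)<.012: break
            m=max(np.linalg.norm(d)/38,np.linalg.norm(rv)/.115,1)
            m=max(m,np.ceil(m-1e-6))
            r=np.r_[np.round(d/m),np.round(rv/m,2)]
            if not r.any(): break
            out.append(r); p=p+R@r[:3]/1000; R=R@cv2.Rodrigues(r[3:])[0]
        out.append('wp')
    rows=[];i=0
    for r in out:
        if isinstance(r,str): print('  -- wp after row',len(rows)); continue
        rows.append([int(v) for v in r[:3]]+[round(float(v),2) for v in r[3:]])
    while len(rows)%5: rows.append([0]*6)
    for i in range(0,len(rows),5): print([rows[i:i+5]])
def tin(x,y,c=(.501,.197),a=80): 
    a=np.radians(a); return c[0]+x*np.cos(a)-y*np.sin(a), c[1]+x*np.sin(a)+y*np.cos(a)
E
python3 -c "
from h import *
plan((.24,.55,.31,140),(.50,.19,.24,70))"
```

```text
-- wp after row 4
  -- wp after row 16
[[[-20, -20, -19, -0.0, 0.0, 0.1], [-22, -18, -19, -0.0, 0.0, 0.11], [-23, -15, -19, -0.0, 0.0, 0.1], [-25, -13, -20, -0.0, 0.0, 0.11], [-36, -9, 6, -0.0, 0.0, 0.1]]]
[[[-37, -5, 6, -0.0, 0.0, 0.1], [-37, -2, 6, -0.0, 0.0, 0.1], [-37, 2, 6, -0.0, 0.0, 0.1], [-37, 6, 6, -0.0, 0.0, 0.1], [-36, 9, 6, -0.0, 0.0, 0.1]]]
[[[-35, 13, 6, -0.0, 0.0, 0.1], [-33, 16, 6, -0.0, 0.0, 0.1], [-31, 19, 6, -0.0, 0.0, 0.11], [-29, 23, 5, 0.0, 0.0, 0.1], [-27, 25, 6, 0.0, 0.0, 0.11]]]
[[[-24, 28, 5, 0.0, 0.0, 0.1], [0, 0, 0, 0, 0, 0], [0, 0, 0, 0, 0, 0], [0, 0, 0, 0, 0, 0], [0, 0, 0, 0, 0, 0]]]
```

Request:
drive_tool(
  plan=[
    [[-20,-20,-19,0,0,0.1],[-22,-18,-19,0,0,0.11],[-23,-15,-19,0,0,0.1],[-25,-13,-20,0,0,0.11],[-36,-9,6,0,0,0.1]],
  ],
  claw=-1,
)

```text
t: 0.57
tool_pos: [0.2555, 0.5208, 0.3026]
ee_rot: [[-0.693, 0.721, -0.006], [0.721, 0.693, -0.005], [0.0, -0.008, -1.0]]
contact_force: [0.9, 1.5, 0.8]
finger_gap: 1.001
```

Request:
drive_tool(
  plan=[
    [[-37,-5,6,0,0,0.1],[-37,-2,6,0,0,0.1],[-37,2,6,0,0,0.1],[-37,6,6,0,0,0.1],[-36,9,6,0,0,0.1]],
  ],
)

```text
t: 0.98
tool_pos: [0.3652, 0.3617, 0.2733]
ee_rot: [[-0.241, 0.971, -0.005], [0.971, 0.241, -0.0], [0.001, -0.005, -1.0]]
contact_force: [0.9, 0.0, 0.6]
finger_gap: 0.999
```

Request:
drive_tool(
  plan=[
    [[-35,13,6,0,0,0.1],[-33,16,6,0,0,0.1],[-31,19,6,0,0,0.11],[-29,23,5,0,0,0.1],[-27,25,6,0,0,0.11]],
  ],
)

```text
t: 1.4
tool_pos: [0.4695, 0.1991, 0.2427]
ee_rot: [[0.298, 0.955, -0.005], [0.955, -0.298, 0.001], [-0.0, -0.005, -1.0]]
contact_force: [0.8, -0.3, -0.6]
finger_gap: 0.997
```

Request:
drive_tool(
  plan=[
    [[-24,28,5,0,0,0.1],[0,0,0,0,0,0],[0,0,0,0,0,0],[0,0,0,0,0,0],[0,0,0,0,0,0]],
  ],
)

```text
t: 1.82
tool_pos: [0.4919, 0.1568, 0.2362]
ee_rot: [[0.413, 0.911, -0.005], [0.911, -0.413, -0.003], [-0.004, -0.004, -1.0]]
contact_force: [-0.3, -0.3, 0.4]
finger_gap: 1.0
```

```bash
python3 -c "
from h import *
st()
s=snap('wrist','w1')
for c,b in blobs(s,(40,80,30),(85,255,255),60): print(c,b,np.round(onz(s,*c,.019),4))
"
```

```text
t 1.82 p [0.4919 0.1568 0.2362] x [ 0.413  0.911 -0.004] z [-0.005 -0.003 -1.   ] gap 1.0 F [-0.3 -0.3  0.4] q [-52.  13.  32. 112.  -8.  57. -40.]
[318.2 138.4] [308, 133, 21, 12, 212] [0.5524 0.1888 0.019 ]
[228.2 145.3] [218, 139, 21, 14, 217] [0.4523 0.2254 0.019 ]
[319.6 169.9] [310, 165, 20, 11, 176] [0.5396 0.1536 0.019 ]
[222.5 175.7] [213, 170, 21, 12, 169] [0.4293 0.1959 0.019 ]
```

View pics/w1.png

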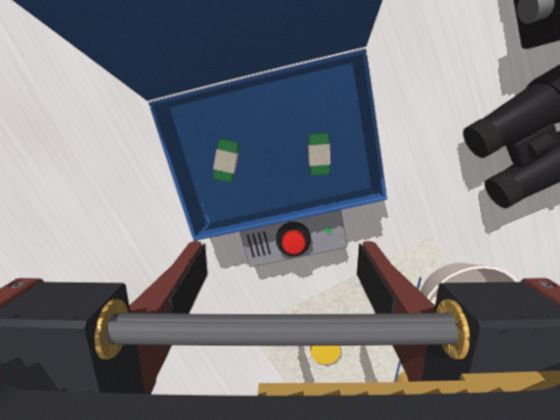

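Both erasers are visible in the wrist picture, at (319,154) and (226,160). Their rays agree with the top and scene views to about 3 mm. Next I go above eraser A at (.546,.171), long axis at 70°.

```bash
python3 -c "
from h import *
plan((.546,.171,.10,70))"
```

```text
-- wp after row 4
[[[9, 11, 34, -0.0, 0.0, -0.02], [9, 11, 34, -0.0, 0.0, -0.02], [8, 11, 34, -0.0, 0.0, -0.02], [8, 12, 34, -0.0, 0.0, -0.02], [0, 0, 0, 0, 0, 0]]]
```

Request:
drive_tool(
  plan=[
    [[9,11,34,0,0,-0.02],[9,11,34,0,0,-0.02],[8,11,34,0,0,-0.02],[8,12,34,0,0,-0.02],[0,0,0,0,0,0]],
  ],
  claw=0,
)

```text
t: 2.28
tool_pos: [0.5479, 0.1832, 0.0981]
ee_rot: [[0.318, 0.948, 0.001], [0.948, -0.318, 0.008], [0.008, -0.002, -1.0]]
contact_force: [-0.5, -1.3, 0.1]
finger_gap: 0.659
```

```bash
python3 -c "
from h import *
st()
plan((.546,.171,.05,70),(.546,.171,.019,70))"
```

```text
t 2.28 p [0.5479 0.1832 0.0981] x [0.318 0.948 0.008] z [ 0.001  0.008 -1.   ] gap 0.659 F [-0.5 -1.3  0.1] q [-44.  30.  26. 111. -19.  44. -26.]
  -- wp after row 2
  -- wp after row 3
[[[-6, 1, 24, -0.0, -0.0, 0.01], [-7, 1, 24, -0.0, -0.01, 0.02], [1, 0, 31, -0.0, 0.0, -0.0], [0, 0, 0, 0, 0, 0], [0, 0, 0, 0, 0, 0]]]
```

Request:
drive_tool(
  plan=[
    [[-6,1,12,0,0,0],[-6,1,12,0,0,0],[0,0,12,0,0,0.02],[0,0,0,0,0,0],[0,0,0,0,0,0]],
  ],
)

```text
t: 2.7
tool_pos: [0.544, 0.1763, 0.0618]
ee_rot: [[0.332, 0.943, -0.001], [0.943, -0.332, 0.01], [0.009, -0.004, -1.0]]
contact_force: [-1.0, -0.0, -0.3]
finger_gap: 0.502
```

```bash
python3 -c "
from h import *
st()
s=snap('wrist','w2')
plan((.546,.171,.019,70))"
```

```text
t 2.7 p [0.544  0.1763 0.0618] x [0.332 0.943 0.009] z [-0.001  0.01  -1.   ] gap 0.502 F [-1.  -0.  -0.3] q [-42.  32.  24. 112. -21.  39. -24.]
  -- wp after row 2
[[[-2, 2, 21, -0.0, -0.0, 0.01], [-3, 2, 22, -0.0, -0.01, 0.0], [0, 0, 0, 0, 0, 0], [0, 0, 0, 0, 0, 0], [0, 0, 0, 0, 0, 0]]]
```

View pics/w2.png

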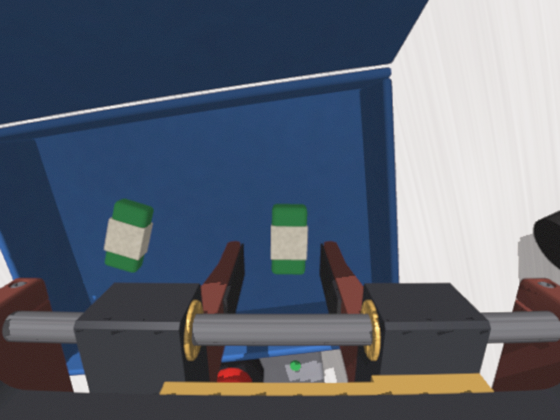

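The eraser at (289,240) lies between the fingertips (about 238 and 328), aligned. I descend and grip.

Request:
drive_tool(
  plan=[
    [[-2,2,21,0,0,0],[-2,1,21,0,0,0],[0,0,0,0,0,0],[0,0,0,0,0,0],[0,0,0,0,0,0]],
  ],
)

```text
t: 3.17
tool_pos: [0.5491, 0.1756, 0.0256]
ee_rot: [[0.33, 0.944, 0.008], [0.944, -0.33, 0.017], [0.018, 0.002, -1.0]]
contact_force: [-0.5, -0.2, -0.4]
finger_gap: 0.5
```

Request:
drive_tool(
  plan=[
    [[0,0,0,0,0,0],[0,0,0,0,0,0],[0,0,0,0,0,0],[0,0,0,0,0,0],[0,0,0,0,0,0]],
  ],
  claw=1,
  newtons=25,
)

```text
t: 3.58
tool_pos: [0.5515, 0.1772, 0.0302]
ee_rot: [[0.329, 0.944, 0.014], [0.944, -0.33, 0.02], [0.023, 0.007, -1.0]]
contact_force: [0.2, 0.2, 0.3]
finger_gap: 0.254
```

Request:
drive_tool(
  plan=[
    [[0,0,0,0,0,0],[0,0,0,0,0,0],[0,0,0,0,0,0],[0,0,0,0,0,0],[0,0,-20,0,0,0]],
  ],
)

```text
t: 4.0
tool_pos: [0.5489, 0.1762, 0.0478]
ee_rot: [[0.329, 0.944, 0.009], [0.944, -0.329, 0.018], [0.02, 0.003, -1.0]]
contact_force: [0.1, 0.2, -1.6]
finger_gap: 0.255
```

```bash
python3 -c "
from h import *
st()
plan((.546,.171,.14,70),(.644,-.072,.14,0))"
```

```text
t 4.0 p [0.5489 0.1762 0.0478] x [0.329 0.944 0.02 ] z [ 0.009  0.018 -1.   ] gap 0.255 F [ 0.1  0.2 -1.6] q [-41.  34.  23. 113. -22.  37. -23.]
  -- wp after row 3
  -- wp after row 15
[[[-1, 0, -31, 0.0, -0.01, 0.0], [-2, 0, -31, 0.0, -0.0, 0.01], [-2, -1, -30, 0.0, -0.01, 0.0], [-18, 16, 0, 0.0, -0.0, 0.11], [-16, 18, 0, 0.0, -0.0, 0.11]]]
[[[-14, 19, 0, 0.0, -0.0, 0.11], [-12, 21, 0, 0.0, -0.0, 0.11], [-9, 22, 0, 0.0, -0.0, 0.11], [-7, 23, 0, 0.0, -0.0, 0.11], [-4, 23, 0, 0.0, -0.0, 0.11]]]
[[[-2, 24, 0, 0.0, -0.0, 0.11], [1, 18, 0, 0.0, -0.0, 0.09], [2, 17, 0, 0.0, -0.0, 0.09], [4, 17, 0, 0.0, -0.0, 0.08], [6, 17, 0, 0.0, -0.0, 0.09]]]
```

Request:
drive_tool(
  plan=[
    [[-1,0,-31,0,-0.01,0],[-2,0,-31,0,0,0.01],[-2,-1,-30,0,-0.01,0],[0,0,0,0,0,0],[0,0,0,0,0,0]],
  ],
)

```text
t: 4.42
tool_pos: [0.5457, 0.1699, 0.1447]
ee_rot: [[0.34, 0.94, 0.002], [0.94, -0.34, -0.003], [-0.002, 0.002, -1.0]]
contact_force: [-1.3, -0.3, -0.3]
finger_gap: 0.259
```

```bash
python3 -c "
from h import *
st()
s=snap('wrist','w3')
plan((.644,-.072,.14,0))"
```

```text
t 4.42 p [0.5457 0.1699 0.1447] x [ 0.34   0.94  -0.002] z [ 0.002 -0.003 -1.   ] gap 0.259 F [-1.3 -0.3 -0.3] q [-46.  26.  29. 110. -16.  48. -29.]
  -- wp after row 12
[[[-18, 16, 1, 0.0, -0.0, 0.11], [-16, 18, 0, 0.0, -0.0, 0.11], [-14, 19, 1, 0.0, -0.0, 0.11], [-11, 21, 0, 0.0, -0.0, 0.11], [-9, 22, 1, 0.0, -0.0, 0.11]]]
[[[-7, 23, 0, 0.0, -0.0, 0.11], [-4, 23, 1, 0.0, -0.0, 0.11], [-2, 24, 0, 0.0, -0.0, 0.11], [1, 23, 1, 0.0, -0.0, 0.11], [2, 16, 0, 0.0, -0.0, 0.08]]]
[[[4, 15, 0, 0.0, -0.0, 0.08], [5, 15, 1, 0.0, -0.0, 0.07], [0, 0, 0, 0, 0, 0], [0, 0, 0, 0, 0, 0], [0, 0, 0, 0, 0, 0]]]
```

View pics/w3.png

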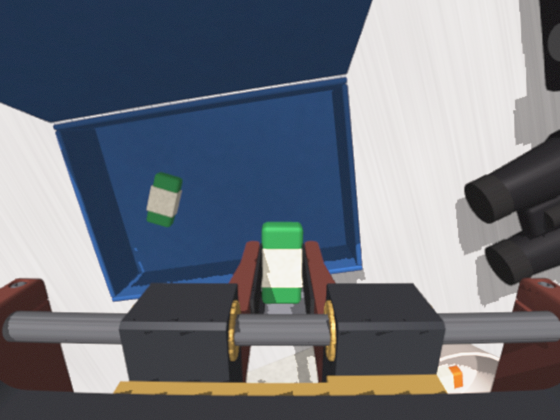

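Picture 6: the eraser is held at the fingertips at (282,262). I carry it to the bowl.

Request:
drive_tool(
  plan=[
    [[-18,16,1,0,0,0.11],[-16,18,0,0,0,0.11],[-14,19,1,0,0,0.11],[-11,21,0,0,0,0.11],[-9,22,1,0,0,0.11]],
  ],
)

```text
t: 4.88
tool_pos: [0.5881, 0.0635, 0.1358]
ee_rot: [[0.787, 0.617, -0.006], [0.617, -0.787, 0.0], [-0.004, -0.004, -1.0]]
contact_force: [0.3, 0.8, -0.6]
finger_gap: 0.254
```

Request:
drive_tool(
  plan=[
    [[-7,23,0,0,0,0.11],[-4,23,1,0,0,0.11],[-2,20,0,0,0,0.11],[1,15,1,0,0,0.11],[0,0,0,0,0,0.02]],
  ],
)

```text
t: 5.3
tool_pos: [0.6158, -0.0238, 0.1258]
ee_rot: [[0.985, 0.171, -0.015], [0.171, -0.985, -0.006], [-0.016, 0.003, -1.0]]
contact_force: [-1.1, -0.6, -0.9]
finger_gap: 0.255
```

```bash
python3 -c "
from h import *
st()
s=load('s0');t=load('t0')
# bowl rim: low-saturation bright ring; use rim extremes seen in pictures
for S,pts in ((s,((246,295),(317,295),(281,265),(281,327))),(t,((255,152),(308,152),(281,127),(281,178)))):
    P=[onz(S,u,v,.05) for u,v in pts]; print(np.round(P,3))
for S,lo in((s,'s'),(t,'t')):
    for c,b in blobs(S,(5,150,120),(18,255,255),8):
        print(lo,c,b,np.round(onz(S,*c,.019),3))
plan((.644,-.072,.14,0))"
```

```text
t 5.3 p [ 0.6158 -0.0238  0.1258] x [ 0.985  0.171 -0.016] z [-0.015 -0.006 -1.   ] gap 0.255 F [-1.1 -0.6 -0.9] q [-34.  36.  43. 104. -29.  53. -58.]
[[ 0.639 -0.161  0.05 ]
 [ 0.679 -0.035  0.05 ]
 [ 0.597 -0.079  0.05 ]
 [ 0.718 -0.118  0.05 ]]
[[ 0.642 -0.029  0.05 ]
 [ 0.647 -0.167  0.05 ]
 [ 0.712 -0.095  0.05 ]
 [ 0.575 -0.098  0.05 ]]
s [151.1 158.5] [142, 152, 18, 14, 184] [ 0.19  -0.289  0.019]
s [154.7 184.2] [132, 174, 48, 21, 574] [ 0.279 -0.292  0.019]
s [277.5 290.4] [273, 288, 10, 5, 30] [ 0.633 -0.097  0.019]
s [281.  308.3] [276, 305, 11, 8, 62] [ 0.67  -0.102  0.019]
t [154.2  13.8] [147, 1, 15, 26, 157] [1.049 0.269 0.019]
t [154.2   2.1] [152, 0, 5, 5, 9] [1.086 0.272 0.019]
t [195.8  24. ] [188, 1, 15, 49, 283] [1.02  0.149 0.019]
t [249.4  30.2] [238, 3, 23, 49, 419] [ 1.006 -0.003  0.019]
t [46.7 14.8] [46, 12, 3, 7, 12] [1.042 0.579 0.019]
t [351.   20.2] [346, 13, 14, 17, 86] [ 1.05  -0.291  0.019]
t [394.   35.4] [387, 19, 14, 39, 227] [ 1.009 -0.415  0.019]
t [ 0.2 23.5] [0, 21, 2, 6, 8] [1.015 0.714 0.019]
t [190.7  22.9] [189, 21, 5, 5, 10] [1.023 0.164
[... 866 characters left out ...]
.019]
t [280.5 160.8] [277, 159, 8, 5, 34] [ 0.629 -0.097  0.019]
t [469.7 228.6] [467, 227, 10, 6, 24] [ 0.461 -0.608  0.019]
t [468.  243.5] [467, 234, 3, 20, 25] [ 0.421 -0.602  0.019]
t [446.3 242.1] [444, 238, 5, 8, 24] [ 0.423 -0.542  0.019]
t [484.8 249.7] [481, 248, 7, 5, 18] [ 0.405 -0.648  0.019]
t [446.2 255.8] [444, 251, 6, 11, 47] [ 0.387 -0.541  0.019]
t [483.5 271. ] [479, 271, 10, 1, 10] [ 0.349 -0.642  0.019]
t [353.4 295.7] [329, 281, 46, 29, 701] [ 0.279 -0.292  0.019]
t [351.8 335.2] [343, 327, 18, 17, 239] [ 0.18  -0.288  0.019]
  -- wp after row 2
[[[10, 26, -7, 0.0, 0.01, 0.09], [12, 25, -7, 0.0, 0.01, 0.08], [0, 0, 0, 0, 0, 0], [0, 0, 0, 0, 0, 0], [0, 0, 0, 0, 0, 0]]]
```

Request:
drive_tool(
  plan=[
    [[13,26,-4,0,0.01,0.09],[12,22,10,0,0.01,0.08],[0,0,10,0,0,0],[0,0,10,0,0,0],[0,0,0,0,0,0]],
  ],
)

```text
t: 5.72
tool_pos: [0.6442, -0.0655, 0.0915]
ee_rot: [[1.0, 0.007, -0.004], [0.007, -1.0, -0.003], [-0.005, 0.003, -1.0]]
contact_force: [-0.9, -0.1, -0.0]
finger_gap: 0.256
```

```bash
python3 -c "
from h import *
st()
plan((.648,-.073,.08,0),(.648,-.073,.042,0))"
```

```text
t 5.72 p [ 0.6442 -0.0655  0.0915] x [ 1.     0.007 -0.005] z [-0.004 -0.003 -1.   ] gap 0.256 F [-0.9 -0.1 -0. ] q [-29.  41.  43. 101. -34.  52. -61.]
  -- wp after row 1
  -- wp after row 3
[[[4, 7, 11, 0.0, 0.0, 0.01], [0, 0, 19, 0.0, 0.0, -0.0], [0, 0, 19, 0.0, 0.0, -0.0], [0, 0, 0, 0, 0, 0], [0, 0, 0, 0, 0, 0]]]
```

Request:
drive_tool(
  plan=[
    [[4,7,11,0,0,0],[0,0,18,0,0,0],[0,0,17,0,0,0],[0,0,0,0,0,0],[0,0,0,0,0,0]],
  ],
)

```text
t: 6.13
tool_pos: [0.647, -0.0673, 0.0406]
ee_rot: [[1.0, 0.02, -0.008], [0.02, -1.0, 0.001], [-0.008, -0.001, -1.0]]
contact_force: [2.6, -1.1, 1.9]
finger_gap: 0.255
```

Request:
drive_tool(
  plan=[
    [[0,0,0,0,0,0],[0,0,0,0,0,0],[0,0,-10,0,0,0],[0,0,-30,0,0,0],[0,0,-35,0,0,0]],
  ],
  claw=0.1,
)

```text
t: 6.55
tool_pos: [0.6441, -0.0651, 0.1147]
ee_rot: [[1.0, 0.024, -0.018], [0.024, -1.0, 0.002], [-0.018, -0.003, -1.0]]
contact_force: [0.4, 1.1, -0.2]
finger_gap: 0.449
```

```bash
python3 -c "
from h import *
st()
s=snap('scene','s1');print(blobs(s,(45,100,40),(85,255,255),15))
plan((.60,.0,.14,25),(.45,.19,.14,52))"
```

```text
t 6.55 p [ 0.6441 -0.0651  0.1147] x [ 1.     0.024 -0.018] z [-0.018  0.002 -1.   ] gap 0.449 F [ 0.4  1.1 -0.2] q [-29.  40.  44. 100. -33.  55. -61.]
[(array([368.2, 185.4]), [366, 181, 6, 10, 38]), (array([384.4, 189.6]), [382, 185, 6, 10, 41]), (array([287.1, 284.6]), [284, 283, 8, 5, 24]), (array([294.8, 301.3]), [292, 299, 7, 6, 29])]
  -- wp after row 4
  -- wp after row 11
[[[-12, -17, -4, -0.0, 0.0, -0.1], [-10, -18, -4, -0.0, 0.0, -0.1], [-8, -19, -5, -0.0, 0.0, -0.11], [-6, -19, -4, -0.0, 0.01, -0.1], [-8, -34, 0, -0.0, -0.0, -0.07]]]
[[[-6, -34, 0, -0.0, -0.0, -0.07], [-3, -34, 0, -0.0, -0.0, -0.07], [-1, -35, 0, -0.0, -0.0, -0.07], [2, -34, 0, -0.0, -0.0, -0.06], [4, -35, 0, -0.0, -0.0, -0.07]]]
[[[5, -34, 1, -0.0, -0.01, -0.06], [0, 0, 0, 0, 0, 0], [0, 0, 0, 0, 0, 0], [0, 0, 0, 0, 0, 0], [0, 0, 0, 0, 0, 0]]]
```

Request:
drive_tool(
  plan=[
    [[-12,-17,-4,0,0,-0.1],[-10,-18,-4,0,0,-0.1],[-8,-19,-5,0,0,-0.11],[-6,-19,-4,0,0.01,-0.1],[-8,-34,0,0,0,-0.07]],
  ],
  claw=0,
)

```text
t: 7.02
tool_pos: [0.5837, 0.0211, 0.1524]
ee_rot: [[0.871, 0.491, 0.023], [0.491, -0.871, 0.002], [0.021, 0.01, -1.0]]
contact_force: [0.5, 0.3, -0.2]
finger_gap: 0.5
```

Request:
drive_tool(
  plan=[
    [[-6,-34,0,0,0,-0.07],[-3,-34,0,0,0,-0.07],[-1,-35,0,0,0,-0.07],[2,-34,0,0,0,-0.06],[4,-30,0,0,0,-0.07]],
  ],
)

```text
t: 7.43
tool_pos: [0.4757, 0.1562, 0.1572]
ee_rot: [[0.647, 0.762, 0.033], [0.762, -0.647, 0.009], [0.028, 0.02, -0.999]]
contact_force: [-0.4, -0.2, 0.0]
finger_gap: 0.5
```

```bash
python3 -c "
from h import *
st()
plan((.441,.211,.07,52))"
```

```text
t 7.43 p [0.4757 0.1562 0.1572] x [0.647 0.762 0.028] z [ 0.033  0.009 -0.999] gap 0.5 F [-0.4 -0.2  0. ] q [-57.  18.  37. 120. -15.  44. -50.]
  -- wp after row 3
[[[6, -21, 29, 0.01, -0.01, -0.01], [6, -21, 29, 0.01, -0.01, -0.02], [7, -20, 29, 0.0, -0.01, -0.01], [0, 0, 0, 0, 0, 0], [0, 0, 0, 0, 0, 0]]]
```

Request:
drive_tool(
  plan=[
    [[6,-21,25,0.01,-0.01,-0.01],[6,-21,25,0.01,-0.01,-0.02],[7,-20,20,0,-0.01,-0.01],[0,0,0,0,0,0],[0,0,0,0,0,0]],
  ],
)

```text
t: 7.85
tool_pos: [0.4384, 0.2217, 0.092]
ee_rot: [[0.603, 0.798, 0.005], [0.797, -0.603, 0.011], [0.012, -0.002, -1.0]]
contact_force: [-0.4, -0.6, 1.0]
finger_gap: 0.502
```

```bash
python3 -c "
from h import *
st()
s=snap('wrist','w4')
for c,b in blobs(s,(40,80,30),(85,255,255),60): print(c,b,np.round(onz(s,*c,.019),4))
plan((.441,.211,.045,52),(.441,.211,.016,52))"
```

```text
t 7.85 p [0.4384 0.2217 0.092 ] x [0.603 0.797 0.012] z [ 0.005  0.011 -1.   ] gap 0.502 F [-0.4 -0.6  1. ] q [-59.  24.  31. 123. -21.  38. -51.]
[291.8 207.8] [277, 199, 31, 19, 550] [0.4519 0.2266 0.019 ]
[291.1 253.7] [277, 248, 29, 13, 360] [0.4289 0.1965 0.019 ]
  -- wp after row 2
  -- wp after row 3
[[[-4, 4, 24, -0.0, -0.01, 0.01], [-3, 5, 23, -0.0, -0.0, 0.01], [0, 0, 29, -0.0, -0.0, -0.0], [0, 0, 0, 0, 0, 0], [0, 0, 0, 0, 0, 0]]]
```

Request:
drive_tool(
  plan=[
    [[-4,4,24,0,-0.01,0.01],[-3,5,23,0,0,0.01],[0,0,20,0,0,0],[0,0,3,0,0,0],[0,0,0,0,0,0]],
  ],
)

```text
t: 8.32
tool_pos: [0.4498, 0.2094, 0.0272]
ee_rot: [[0.625, 0.78, 0.012], [0.78, -0.625, 0.01], [0.016, 0.003, -1.0]]
contact_force: [0.5, 0.7, -0.1]
finger_gap: 0.505
```

```bash
python3 -c "
from h import *
st()
plan((.441,.211,.016,52))"
```

```text
t 8.32 p [0.4498 0.2094 0.0272] x [0.625 0.78  0.016] z [ 0.012  0.01  -1.   ] gap 0.505 F [ 0.5  0.7 -0.1] q [-53.  31.  26. 124. -27.  30. -45.]
  -- wp after row 1
[[[-4, -8, 11, 0.0, -0.02, -0.01], [0, 0, 0, 0, 0, 0], [0, 0, 0, 0, 0, 0], [0, 0, 0, 0, 0, 0], [0, 0, 0, 0, 0, 0]]]
```

Request:
drive_tool(
  plan=[
    [[-4,-7,5,0,-0.02,-0.01],[0,0,5,0,0,0],[0,0,1,0,0,0],[0,0,0,0,0,0],[0,0,1,0,0,0]],
  ],
)

```text
t: 8.73
tool_pos: [0.4446, 0.2112, 0.0189]
ee_rot: [[0.618, 0.786, 0.005], [0.786, -0.618, -0.003], [0.0, 0.005, -1.0]]
contact_force: [-0.5, 0.1, 0.5]
finger_gap: 0.499
```

Request:
drive_tool(
  plan=[
    [[0,0,1,0,0,0],[0,0,1,0,0,0],[0,0,1,0,0,0],[0,0,1,0,0,0],[0,0,0,0,0,0]],
  ],
  claw=1,
)

```text
t: 9.15
tool_pos: [0.4444, 0.2127, 0.0167]
ee_rot: [[0.618, 0.786, 0.004], [0.786, -0.618, 0.0], [0.002, 0.003, -1.0]]
contact_force: [-0.8, 0.0, 0.1]
finger_gap: 0.273
```

```bash
python3 -c "
from h import *
st()
plan((.441,.211,.14,52),(.648,-.123,.14,0))"
```

```text
t 9.15 p [0.4444 0.2127 0.0167] x [0.618 0.786 0.002] z [ 0.004  0.    -1.   ] gap 0.273 F [-0.8  0.   0.1] q [-53.  32.  25. 124. -28.  29. -45.]
  -- wp after row 4
  -- wp after row 15
[[[-1, 0, -31, 0.0, -0.0, -0.0], [-1, 0, -31, 0.0, -0.0, -0.0], [-1, -1, -31, 0.0, -0.0, -0.0], [0, 0, -30, 0.0, -0.0, -0.0], [-12, 34, 0, 0.0, -0.0, 0.08]]]
[[[-10, 34, 0, 0.0, -0.0, 0.08], [-7, 35, 0, 0.0, -0.0, 0.08], [-4, 35, 0, 0.0, -0.0, 0.08], [-1, 36, 0, 0.0, -0.0, 0.08], [2, 36, 0, 0.0, -0.0, 0.08]]]
[[[5, 35, 0, 0.0, -0.0, 0.08], [7, 35, 0, 0.0, -0.0, 0.09], [11, 34, 0, 0.0, -0.0, 0.08], [13, 33, 0, 0.0, -0.0, 0.09], [16, 32, 0, 0.0, -0.0, 0.08]]]
```

Request:
drive_tool(
  plan=[
    [[-1,0,-31,0,0,0],[-1,0,-31,0,0,0],[-1,-1,-31,0,0,0],[0,0,-30,0,0,0],[-12,34,0,0,0,0.08]],
  ],
)

```text
t: 9.57
tool_pos: [0.4565, 0.185, 0.142]
ee_rot: [[0.671, 0.742, -0.004], [0.742, -0.671, -0.002], [-0.005, -0.001, -1.0]]
contact_force: [1.2, 1.2, -1.1]
finger_gap: 0.269
```

Request:
drive_tool(
  plan=[
    [[-10,34,0,0,0,0.08],[-7,35,0,0,0,0.08],[-4,35,0,0,0,0.08],[-1,36,0,0,0,0.08],[2,36,0,0,0,0.08]],
  ],
)

```text
t: 9.98
tool_pos: [0.5544, 0.0331, 0.1449]
ee_rot: [[0.909, 0.416, 0.001], [0.416, -0.909, 0.005], [0.003, -0.004, -1.0]]
contact_force: [-0.1, 0.6, -0.5]
finger_gap: 0.271
```

```bash
python3 -c "
from h import *
st()
plan((.648,-.123,.12,0))"
```

```text
t 9.98 p [0.5544 0.0331 0.1449] x [0.909 0.416 0.003] z [ 0.001  0.005 -1.   ] gap 0.271 F [-0.1  0.6 -0.5] q [-42.  27.  43. 113. -25.  49. -52.]
  -- wp after row 5
[[[4, 36, 5, -0.0, -0.0, 0.09], [7, 36, 5, -0.0, -0.0, 0.08], [10, 35, 5, -0.0, -0.0, 0.09], [13, 34, 5, -0.0, -0.0, 0.08], [16, 32, 4, -0.0, -0.0, 0.09]]]
```

Request:
drive_tool(
  plan=[
    [[4,36,3,0,0,0.09],[7,36,3,0,0,0.08],[10,35,5,0,0,0.09],[13,34,5,0,0,0.08],[14,20,4,0,0,0.09]],
  ],
)

```text
t: 10.4
tool_pos: [0.6473, -0.1215, 0.1238]
ee_rot: [[1.0, -0.023, 0.003], [-0.023, -1.0, 0.005], [0.003, -0.005, -1.0]]
contact_force: [0.4, -0.5, 0.4]
finger_gap: 0.272
```

```bash
python3 -c "
from h import *
st()
plan((.648,-.123,.08,0),(.648,-.123,.034,0))"
```

```text
t 10.4 p [ 0.6473 -0.1215  0.1238] x [ 1.    -0.023  0.003] z [ 0.003  0.005 -1.   ] gap 0.272 F [ 0.4 -0.5  0.4] q [-25.  40.  45.  99. -34.  55. -58.]
  -- wp after row 2
  -- wp after row 4
[[[0, 1, 22, -0.0, -0.0, -0.01], [1, 1, 22, -0.0, -0.0, -0.01], [0, 0, 23, -0.0, -0.0, -0.0], [0, 0, 23, -0.0, -0.0, -0.0], [0, 0, 0, 0, 0, 0]]]
```

Request:
drive_tool(
  plan=[
    [[0,1,21,0,0,-0.01],[1,1,21,0,0,-0.01],[0,0,22,0,0,0],[0,0,20,0,0,0],[0,0,0,0,0,0]],
  ],
)

```text
t: 10.82
tool_pos: [0.6518, -0.1327, 0.0358]
ee_rot: [[1.0, -0.017, 0.006], [-0.017, -1.0, 0.001], [0.006, -0.001, -1.0]]
contact_force: [-2.1, 7.8, 5.2]
finger_gap: 0.272
```

Request:
drive_tool(
  plan=[
    [[0,0,0,0,0,0],[0,0,0,0,0,0],[0,0,-10,0,0,0],[0,0,-30,0,0,0],[0,0,-35,0,0,0]],
  ],
  claw=0.15,
)

```text
t: 11.23
tool_pos: [0.6483, -0.1271, 0.1094]
ee_rot: [[1.0, -0.014, -0.007], [-0.013, -1.0, 0.008], [-0.007, -0.008, -1.0]]
contact_force: [1.2, -0.8, 0.5]
finger_gap: 0.422
```

```bash
python3 -c "
from h import *
st()
s=snap('scene','s2');print(blobs(s,(45,100,40),(85,255,255),15))
for c,b in blobs(s,(20,120,90),(34,255,255),60): print(c,b,np.round(onz(s,*c,.016),3))
i=s['image'][140:340,120:420]; w=snap('wrist','w5')['image']
cv2.imwrite('pics/c2.png',np.hstack([cv2.resize(i,(450,300)),cv2.resize(w,(350,300))]))
plan((.588,-.26,.14,30))"
```

```text
t 11.23 p [ 0.6483 -0.1271  0.1094] x [ 1.    -0.013 -0.007] z [-0.007  0.008 -1.   ] gap 0.422 F [ 1.2 -0.8  0.5] q [-24.  41.  44.  99. -35.  55. -56.]
[(array([286. , 285.8]), [282, 284, 9, 5, 28]), (array([262.3, 294. ]), [257, 293, 11, 3, 29]), (array([294.1, 302.4]), [290, 299, 10, 8, 43]), (array([266.6, 311.9]), [261, 309, 12, 7, 69])]
[182.5 238.3] [172, 229, 21, 19, 306] [ 0.452 -0.254  0.016]
[202.2 268.3] [197, 260, 11, 17, 127] [ 0.537 -0.228  0.016]
[158.5 304.5] [147, 294, 24, 23, 414] [ 0.591 -0.323  0.016]
  -- wp after row 5
[[[-13, 26, -5, -0.0, -0.0, -0.11], [-15, 25, -5, -0.0, -0.0, -0.11], [-18, 23, -5, -0.0, -0.0, -0.11], [-20, 21, -5, -0.0, -0.0, -0.1], [-23, 19, -6, -0.0, -0.01, -0.11]]]
```

View pics/c2.png

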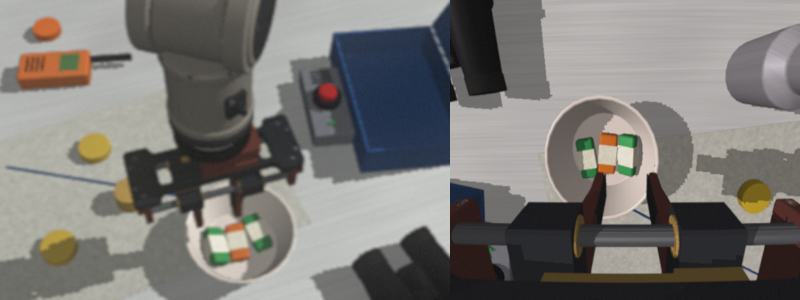

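Picture 7: both green erasers lie in the bowl on either side of the orange one. Next is cap A at about (.589,-.3225).

```bash
python3 -c "
from h import *
plan((.588,-.315,.11,-10))"
```

```text
-- wp after row 6
[[[-10, 31, 1, -0.0, -0.0, 0.03], [-9, 31, 1, -0.0, -0.0, 0.03], [-9, 32, 1, -0.0, -0.0, 0.03], [-8, 32, 0, -0.0, -0.0, 0.02], [-7, 32, 1, -0.0, -0.0, 0.03]]]
[[[-5, 32, 0, -0.01, -0.0, 0.02], [0, 0, 0, 0, 0, 0], [0, 0, 0, 0, 0, 0], [0, 0, 0, 0, 0, 0], [0, 0, 0, 0, 0, 0]]]
```

Request:
drive_tool(
  plan=[
    [[-8,20,-10,0,0,0.03],[-9,31,0,0,0,0.03],[-9,32,0,0,0,0.03],[-8,32,0,0,0,0.02],[-7,32,0,0,0,0.03]],
  ],
  claw=-1,
)

```text
t: 11.75
tool_pos: [0.6042, -0.2714, 0.1314]
ee_rot: [[0.989, -0.146, 0.015], [-0.146, -0.989, 0.007], [0.014, -0.009, -1.0]]
contact_force: [0.1, 0.8, -0.4]
finger_gap: 0.764
```

Request:
drive_tool(
  plan=[
    [[-6,32,0,0,0,0.02],[0,0,0,0,0,0],[0,0,0,0,0,0],[0,0,0,0,0,0],[0,0,0,0,0,0]],
  ],
)

```text
t: 12.17
tool_pos: [0.5845, -0.3186, 0.1366]
ee_rot: [[0.982, -0.188, 0.016], [-0.188, -0.982, -0.003], [0.016, -0.0, -1.0]]
contact_force: [0.4, -0.1, -0.1]
finger_gap: 0.999
```

```bash
python3 -c "
from h import *
st()
s=snap('wrist','w6')
for c,b in blobs(s,(20,120,90),(34,255,255),60): print(c,b,np.round(onz(s,*c,.016),3))
plan((.588,-.322,.06,-10))"
```

```text
t 12.17 p [ 0.5845 -0.3186  0.1366] x [ 0.982 -0.188  0.016] z [ 0.016 -0.003 -1.   ] gap 0.999 F [ 0.4 -0.1 -0.1] q [ -8.  40.  47.  98. -35.  57. -48.]
[286.6 204.9] [263, 181, 48, 48, 1819] [ 0.587 -0.326  0.016]
[247.1 351.1] [227, 345, 41, 16, 481] [ 0.436 -0.254  0.016]
  -- wp after row 3
[[[1, 1, 26, 0.0, -0.01, -0.0], [1, 1, 25, -0.0, -0.0, -0.01], [1, 1, 26, -0.0, -0.01, -0.0], [0, 0, 0, 0, 0, 0], [0, 0, 0, 0, 0, 0]]]
```

Request:
drive_tool(
  plan=[
    [[2,3,26,0,-0.01,0],[1,2,25,0,0,-0.01],[1,1,26,0,-0.01,0],[0,0,20,0,0,0],[0,0,10,0,0,0]],
  ],
)

```text
t: 12.63
tool_pos: [0.5955, -0.3198, 0.0297]
ee_rot: [[0.986, -0.166, 0.005], [-0.166, -0.986, 0.001], [0.004, -0.001, -1.0]]
contact_force: [-0.5, -0.1, 0.2]
finger_gap: 0.997
```

```bash
python3 -c "
from h import *
st()
plan((.587,-.325,.016,-10))"
```

```text
t 12.63 p [ 0.5955 -0.3198  0.0297] x [ 0.986 -0.166  0.004] z [ 0.005  0.001 -1.   ] gap 0.997 F [-0.5 -0.1  0.2] q [ -4.  48.  41.  99. -41.  49. -44.]
  -- wp after row 1
[[[-8, 7, 14, -0.0, -0.0, 0.01], [0, 0, 0, 0, 0, 0], [0, 0, 0, 0, 0, 0], [0, 0, 0, 0, 0, 0], [0, 0, 0, 0, 0, 0]]]
```

Request:
drive_tool(
  plan=[
    [[-8,6,6,0,0,0.01],[0,0,6,0,0,0],[0,0,2,0,0,0],[0,0,0,0,0,0],[0,0,1,0,0,0]],
  ],
)

```text
t: 13.05
tool_pos: [0.5869, -0.3216, 0.0132]
ee_rot: [[0.985, -0.172, 0.003], [-0.172, -0.985, 0.002], [0.003, -0.003, -1.0]]
contact_force: [0.3, -0.2, 0.7]
finger_gap: 0.998
```

Request:
drive_tool(
  plan=[
    [[0,0,1,0,0,0],[0,0,0,0,0,0],[0,0,1,0,0,0],[0,0,0,0,0,0],[0,0,1,0,0,0]],
  ],
  claw=1,
)

```text
t: 13.47
tool_pos: [0.5889, -0.3227, 0.0132]
ee_rot: [[0.985, -0.172, 0.008], [-0.172, -0.985, 0.0], [0.008, -0.002, -1.0]]
contact_force: [0.5, -0.4, -0.3]
finger_gap: 0.659
```

```bash
python3 -c "
from h import *
st()
x,y=tin(-.02,-.058)
print(x,y)
plan((.587,-.325,.14,-10),(.52,-.1,.16,-10),(x,y,.14,-10))"
```

```text
t 13.47 p [ 0.5889 -0.3227  0.0132] x [ 0.985 -0.172  0.008] z [ 0.008  0.    -1.   ] gap 0.659 F [ 0.5 -0.4 -0.3] q [ -3.  49.  40. 100. -42.  47. -43.]
0.5546458861213694 0.16723225063507388
  -- wp after row 4
  -- wp after row 11
  -- wp after row 19
[[[0, 1, -32, -0.0, -0.0, 0.0], [0, 0, -32, -0.0, -0.0, 0.0], [0, 1, -31, -0.0, -0.0, 0.0], [0, 0, -32, -0.0, -0.01, 0.0], [-15, -30, -3, -0.0, 0.0, 0.0]]]
[[[-15, -30, -3, -0.0, 0.0, 0.0], [-15, -30, -3, -0.0, 0.0, 0.0], [-15, -30, -3, -0.0, 0.0, 0.0], [-15, -30, -2, -0.0, 0.0, 0.0], [-15, -30, -3, -0.0, 0.0, 0.0]]]
[[[-15, -30, -2, -0.0, 0.0, 0.0], [-2, -34, 3, -0.0, 0.0, 0.0], [-1, -34, 2, -0.0, 0.0, 0.0], [-2, -33, 3, -0.0, 0.0, 0.0], [-1, -34, 2, -0.0, 0.0, 0.0]]]
[[[-2, -33, 3, -0.0, 0.0, 0.0], [-1, -34, 2, -0.0, 0.0, 0.0], [-2, -33, 3, -0.0, 0.0, 0.0], [-1, -34, 2, -0.0, 0.0, 0.0], [0, 0, 0, 0, 0, 0]]]
```

Request:
drive_tool(
  plan=[
    [[0,0,0,0,0,0],[0,0,0,0,0,0],[0,0,0,0,0,0],[0,0,0,0,0,0],[0,0,0,0,0,0]],
  ],
)

```text
t: 13.88
tool_pos: [0.589, -0.3227, 0.0133]
ee_rot: [[0.985, -0.172, 0.009], [-0.172, -0.985, 0.0], [0.008, -0.002, -1.0]]
contact_force: [0.4, -0.4, 0.1]
finger_gap: 0.515
```

Request:
drive_tool(
  plan=[
    [[0,1,-32,0,0,0],[0,0,-32,0,0,0],[0,1,-31,0,0,0],[0,0,-32,0,0,0],[-15,-30,-3,0,0,0]],
  ],
)

```text
t: 14.3
tool_pos: [0.5755, -0.2973, 0.1456]
ee_rot: [[0.984, -0.179, 0.002], [-0.179, -0.984, -0.002], [0.003, 0.002, -1.0]]
contact_force: [0.5, -1.2, 1.1]
finger_gap: 0.517
```

Request:
drive_tool(
  plan=[
    [[-15,-30,-3,0,0,0],[-15,-30,-3,0,0,0],[-15,-30,-3,0,0,0],[-15,-30,-2,0,0,0],[-15,-30,-3,0,0,0]],
  ],
)

```text
t: 14.72
tool_pos: [0.5268, -0.1343, 0.1622]
ee_rot: [[0.983, -0.186, 0.008], [-0.186, -0.983, -0.004], [0.009, 0.003, -1.0]]
contact_force: [-0.3, 1.0, -1.0]
finger_gap: 0.516
```

```bash
python3 -c "
from h import *
st()
x,y=tin(-.02,-.058)
plan((.52,-.07,.15,-10),(x,y,.12,-10))"
```

```text
t 14.72 p [ 0.5268 -0.1343  0.1622] x [ 0.983 -0.186  0.009] z [ 0.008 -0.004 -1.   ] gap 0.516 F [-0.3  1.  -1. ] q [-33.  28.  54. 114. -29.  52. -64.]
  -- wp after row 2
  -- wp after row 9
[[[-9, -31, 6, 0.0, -0.0, -0.01], [-9, -31, 6, 0.0, -0.01, -0.0], [-1, -34, 4, 0.0, 0.0, -0.0], [-1, -34, 4, 0.0, 0.0, -0.0], [-1, -34, 4, 0.0, 0.0, -0.0]]]
[[[-1, -34, 4, 0.0, 0.0, -0.0], [-1, -35, 4, 0.0, 0.0, -0.0], [-1, -34, 5, 0.0, 0.0, -0.0], [-2, -35, 4, 0.0, 0.0, -0.0], [0, 0, 0, 0, 0, 0]]]
```

Request:
drive_tool(
  plan=[
    [[-9,-31,0,0,0,-0.01],[-9,-31,0,0,0,0],[-1,-34,4,0,0,0],[-1,-34,4,0,0,0],[-1,-34,4,0,0,0]],
  ],
)

```text
t: 15.13
tool_pos: [0.5313, 0.0377, 0.1512]
ee_rot: [[0.984, -0.18, 0.009], [-0.18, -0.984, 0.0], [0.009, -0.002, -1.0]]
contact_force: [1.0, 0.7, 0.6]
finger_gap: 0.513
```

Request:
drive_tool(
  plan=[
    [[-1,-34,4,0,0,0],[-1,-35,4,0,0,0],[-1,-34,5,0,0,0],[-2,-20,4,0,0,0],[0,0,0,0,0,0]],
  ],
)

```text
t: 15.55
tool_pos: [0.5479, 0.1757, 0.1329]
ee_rot: [[0.986, -0.169, 0.009], [-0.169, -0.986, 0.004], [0.008, -0.006, -1.0]]
contact_force: [-1.1, 0.6, 0.4]
finger_gap: 0.512
```

```bash
python3 -c "
from h import *
st()
x,y=tin(-.02,-.058)
plan((x,y,.08,-10),(x,y,.03,-10))"
```

```text
t 15.55 p [0.5479 0.1757 0.1329] x [ 0.986 -0.169  0.008] z [ 0.009  0.004 -1.   ] gap 0.512 F [-1.1  0.6  0.4] q [-62.  34.  52. 111. -35.  51. -92.]
  -- wp after row 2
  -- wp after row 4
[[[4, 4, 26, -0.0, -0.0, 0.0], [4, 4, 27, -0.01, -0.01, 0.01], [0, 0, 25, 0.0, 0.0, -0.0], [0, -1, 25, 0.0, 0.0, -0.0], [0, 0, 0, 0, 0, 0]]]
```

Request:
drive_tool(
  plan=[
    [[4,5,26,0,0,0],[4,4,26,-0.01,-0.01,0],[0,2,22,0,0,0],[0,0,22,0,0,0],[0,0,0,0,0,0]],
  ],
)

```text
t: 15.97
tool_pos: [0.556, 0.1641, 0.035]
ee_rot: [[0.986, -0.164, 0.001], [-0.164, -0.986, -0.003], [0.001, 0.003, -1.0]]
contact_force: [-1.6, 0.1, -1.0]
finger_gap: 0.516
```

Request:
drive_tool(
  plan=[
    [[0,0,0,0,0,0],[0,0,0,0,0,0],[0,0,-5,0,0,0],[0,0,-35,0,0,0],[0,0,-35,0,0,0]],
  ],
  claw=-0.4,
)

```text
t: 16.38
tool_pos: [0.5535, 0.1604, 0.1112]
ee_rot: [[0.986, -0.168, -0.006], [-0.168, -0.986, -0.008], [-0.005, 0.009, -1.0]]
contact_force: [0.3, 0.2, 0.3]
finger_gap: 0.701
```

```bash
python3 -c "
from h import *
st()
s=snap('wrist','w7')
for c,b in blobs(s,(20,120,70),(34,255,255),60): print(c,b,np.round(onz(s,*c,.021),3))
plan((.54,.10,.16,-10),(.448,-.10,.11,-10))"
```

```text
t 16.38 p [0.5535 0.1604 0.1112] x [ 0.986 -0.168 -0.005] z [-0.006 -0.008 -1.   ] gap 0.701 F [0.3 0.2 0.3] q [-59.  36.  50. 111. -36.  50. -89.]
[277.8 214.3] [251, 188, 54, 54, 2276] [0.555 0.161 0.021]
[550.2 276.2] [534, 271, 26, 15, 203] [ 0.454 -0.075  0.021]
[413.9 385.3] [273, 373, 256, 22, 2036] [0.351 0.055 0.021]
[236.3 389. ] [201, 383, 74, 12, 479] [0.38  0.234 0.021]
  -- wp after row 3
  -- wp after row 9
[[[-2, 21, -14, 0.0, -0.0, 0.0], [-2, 21, -14, 0.0, -0.0, 0.0], [-3, 21, -14, 0.0, -0.0, 0.0], [-9, 35, 8, 0.0, -0.0, 0.0], [-10, 35, 8, 0.0, -0.0, 0.0]]]
[[[-9, 36, 9, 0.0, -0.0, 0.0], [-10, 35, 8, 0.0, -0.0, 0.0], [-9, 36, 9, 0.0, -0.0, 0.0], [-10, 35, 8, 0.0, -0.0, 0.0], [0, 0, 0, 0, 0, 0]]]
```

Request:
drive_tool(
  plan=[
    [[-2,15,-20,0,0,0],[-2,21,-14,0,0,0],[-3,21,-14,0,0,0],[-9,35,0,0,0,0],[-10,35,8,0,0,0]],
  ],
  claw=-1,
)

```text
t: 16.85
tool_pos: [0.5181, 0.0444, 0.1709]
ee_rot: [[0.988, -0.156, 0.022], [-0.156, -0.988, 0.006], [0.021, -0.009, -1.0]]
contact_force: [1.7, -0.5, -0.6]
finger_gap: 0.994
```

Request:
drive_tool(
  plan=[
    [[-9,36,9,0,0,0],[-10,35,8,0,0,0],[-9,36,9,0,0,0],[-10,25,8,0,0,0],[0,0,0,0,0,0]],
  ],
)

```text
t: 17.27
tool_pos: [0.4578, -0.0911, 0.1404]
ee_rot: [[0.986, -0.164, 0.037], [-0.165, -0.986, 0.012], [0.034, -0.018, -0.999]]
contact_force: [-0.3, 0.4, -0.3]
finger_gap: 1.0
```

```bash
python3 -c "
from h import *
st()
s=snap('wrist','w8')
for c,b in blobs(s,(20,120,70),(34,255,255),60): print(c,b,np.round(onz(s,*c,.016),3))
plan((.448,-.10,.06,-10),(.448,-.10,.03,-10))"
```

```text
t 17.27 p [ 0.4578 -0.0911  0.1404] x [ 0.986 -0.165  0.034] z [ 0.037  0.012 -0.999] gap 1.0 F [-0.3  0.4 -0.3] q [-42.  22.  57. 126. -28.  43. -66.]
[418.1  92.4] [390, 68, 56, 49, 1451] [ 0.542 -0.223  0.016]
[  7.3 156.1] [0, 131, 19, 48, 735] [0.551 0.156 0.016]
[455.3 194.1] [429, 171, 53, 48, 1971] [ 0.447 -0.252  0.016]
[287.3 240.9] [265, 218, 46, 47, 1680] [ 0.427 -0.091  0.016]
[427.7 384.9] [260, 371, 300, 23, 2151] [ 0.233 -0.219  0.016]
  -- wp after row 3
  -- wp after row 4
[[[-4, 5, 27, -0.01, -0.01, 0.0], [-4, 4, 27, -0.0, -0.01, 0.01], [-4, 4, 27, -0.01, -0.02, 0.0], [0, 0, 30, 0.0, 0.0, 0.0], [0, 0, 0, 0, 0, 0]]]
```

Cap B now reads (.427,-.091) while cap C still agrees with earlier readings, so B was nudged by about 2 cm. I retarget and confirm with the scene camera.

Request:
drive_tool(
  plan=[
    [[-12,-4,15,-0.01,-0.02,0],[-12,-2,20,0,-0.01,0.01],[-6,0,20,-0.01,-0.01,0],[0,0,10,0,0,0],[0,0,0,0,0,0]],
  ],
)

```text
t: 17.73
tool_pos: [0.4391, -0.0748, 0.0792]
ee_rot: [[0.985, -0.172, 0.009], [-0.172, -0.985, 0.004], [0.008, -0.006, -1.0]]
contact_force: [-0.2, -0.4, 0.5]
finger_gap: 1.0
```

```bash
python3 -c "
from h import *
st()
s=snap('wrist','w9')
for c,b in blobs(s,(20,120,70),(34,255,255),60): print(c,b,np.round(onz(s,*c,.016),3))
s=snap('scene','s3')
for c,b in blobs(s,(20,120,90),(34,255,255),60): print(c,b,np.round(onz(s,*c,.016),3))
plan((.427,-.091,.03,-10),(.427,-.091,.014,-10))"
```

```text
t 17.73 p [ 0.4391 -0.0748  0.0792] x [ 0.985 -0.172  0.008] z [ 0.009  0.004 -1.   ] gap 1.0 F [-0.2 -0.4  0.5] q [-38.  27.  49. 130. -36.  37. -62.]
[479.8  42.4] [438, 5, 83, 74, 2789] [ 0.542 -0.224  0.016]
[517.6 178.1] [482, 149, 71, 61, 3415] [ 0.447 -0.251  0.016]
[303.3 240.1] [275, 211, 59, 59, 2746] [ 0.427 -0.091  0.016]
[425.9 385. ] [259, 372, 301, 22, 2005] [ 0.271 -0.178  0.016]
[253.4 213. ] [244, 205, 19, 17, 263] [ 0.431 -0.091  0.016]
[379.2 228.3] [370, 220, 20, 18, 274] [0.555 0.163 0.016]
[182.6 238.4] [172, 230, 22, 18, 305] [ 0.452 -0.254  0.016]
[206.3 268.2] [197, 260, 19, 20, 245] [ 0.54  -0.22   0.016]
  -- wp after row 2
  -- wp after row 3
[[[-5, 9, 25, -0.0, -0.01, 0.0], [-5, 9, 25, -0.01, -0.0, 0.0], [0, 0, 16, 0.0, -0.0, 0.0], [0, 0, 0, 0, 0, 0], [0, 0, 0, 0, 0, 0]]]
```

Request:
drive_tool(
  plan=[
    [[-5,9,12,0,0,0],[-5,9,12,0,0,0],[0,0,8,0,0,0],[0,0,0,0,0,0],[0,0,0,0,0,0]],
  ],
)

```text
t: 18.25
tool_pos: [0.4346, -0.0896, 0.0522]
ee_rot: [[0.986, -0.168, 0.023], [-0.168, -0.986, 0.005], [0.021, -0.009, -1.0]]
contact_force: [0.2, -0.2, 0.7]
finger_gap: 0.998
```

```bash
python3 -c "
from h import *
st()
plan((.428,-.091,.015,-10))"
```

```text
t 18.25 p [ 0.4346 -0.0896  0.0522] x [ 0.986 -0.168  0.021] z [ 0.023  0.005 -1.   ] gap 0.998 F [ 0.2 -0.2  0.7] q [-32.  29.  44. 131. -40.  33. -56.]
  -- wp after row 1
[[[-7, 3, 37, -0.01, -0.02, 0.01], [0, 0, 0, 0, 0, 0], [0, 0, 0, 0, 0, 0], [0, 0, 0, 0, 0, 0], [0, 0, 0, 0, 0, 0]]]
```

Request:
drive_tool(
  plan=[
    [[-5,3,12,0,-0.02,0],[-3,0,12,0,0,0],[-1,0,11,0,0,0],[0,0,4,0,0,0],[0,0,0,0,0,0]],
  ],
)

```text
t: 18.67
tool_pos: [0.4319, -0.0887, 0.0156]
ee_rot: [[0.986, -0.164, 0.011], [-0.164, -0.986, 0.01], [0.009, -0.012, -1.0]]
contact_force: [-0.7, 0.2, 0.1]
finger_gap: 0.998
```

```bash
python3 -c "
from h import *
st()
plan((.428,-.091,.015,-10))"
```

```text
t 18.67 p [ 0.4319 -0.0887  0.0156] x [ 0.986 -0.164  0.009] z [ 0.011  0.01  -1.   ] gap 0.998 F [-0.7  0.2  0.1] q [-27.  33.  38. 131. -45.  29. -51.]
  -- wp after row 1
[[[-3, 3, 1, -0.01, -0.01, 0.01], [0, 0, 0, 0, 0, 0], [0, 0, 0, 0, 0, 0], [0, 0, 0, 0, 0, 0], [0, 0, 0, 0, 0, 0]]]
```

Request:
drive_tool(
  plan=[
    [[-3,2,1,0,0,0],[0,0,0,0,0,0],[0,0,0,0,0,0],[0,0,0,0,0,0],[0,0,1,0,0,0]],
  ],
  claw=1,
)

```text
t: 19.08
tool_pos: [0.4307, -0.0899, 0.0158]
ee_rot: [[0.987, -0.163, 0.015], [-0.163, -0.987, 0.01], [0.013, -0.013, -1.0]]
contact_force: [-0.2, -0.6, -0.2]
finger_gap: 0.657
```

Request:
drive_tool(
  plan=[
    [[0,0,0,0,0,0],[0,0,0,0,0,0],[0,0,0,0,0,0],[0,0,0,0,0,0],[0,0,0,0,0,0]],
  ],
)

```text
t: 19.5
tool_pos: [0.431, -0.0898, 0.0161]
ee_rot: [[0.987, -0.163, 0.016], [-0.163, -0.987, 0.01], [0.014, -0.013, -1.0]]
contact_force: [0.5, -0.1, -0.4]
finger_gap: 0.514
```

Request:
drive_tool(
  plan=[
    [[2,0,-32,0,0,0],[2,0,-32,0,0,0],[2,0,-32,0,0,0],[2,0,-30,0,0,0],[0,0,0,0,0,0]],
  ],
)

```text
t: 19.92
tool_pos: [0.4345, -0.0932, 0.1448]
ee_rot: [[0.986, -0.165, 0.006], [-0.165, -0.986, 0.01], [0.005, -0.01, -1.0]]
contact_force: [1.4, 0.1, -0.1]
finger_gap: 0.514
```

```bash
python3 -c "
from h import *
st()
x,y=tin(-.02,0); print(x,y)
plan((x,y,.13,-10))"
```

```text
t 19.92 p [ 0.4345 -0.0932  0.1448] x [ 0.986 -0.165  0.005] z [ 0.006  0.01  -1.   ] gap 0.514 F [ 1.4  0.1 -0.1] q [-44.  20.  59. 127. -26.  45. -67.]
0.4975270364466614 0.17730384493975584
  -- wp after row 8
[[[2, -35, 2, -0.0, -0.0, 0.0], [2, -35, 2, -0.0, -0.0, 0.0], [2, -35, 2, -0.0, -0.0, 0.0], [2, -34, 2, -0.0, -0.0, 0.0], [2, -35, 2, -0.0, -0.0, 0.0]]]
[[[2, -34, 3, -0.0, -0.0, 0.0], [3, -35, 2, -0.01, -0.0, 0.0], [2, -34, 2, -0.0, -0.0, 0.01], [0, 0, 0, 0, 0, 0], [0, 0, 0, 0, 0, 0]]]
```

Request:
drive_tool(
  plan=[
    [[2,-35,0,0,0,0],[2,-35,0,0,0,0],[2,-35,0,0,0,0],[2,-34,2,0,0,0],[2,-35,2,0,0,0]],
  ],
)

```text
t: 20.33
tool_pos: [0.4746, 0.0752, 0.1447]
ee_rot: [[0.983, -0.182, 0.012], [-0.182, -0.983, 0.012], [0.01, -0.014, -1.0]]
contact_force: [0.4, -0.3, -0.5]
finger_gap: 0.516
```

Request:
drive_tool(
  plan=[
    [[2,-34,3,0,0,0],[3,-35,2,0,0,0],[2,-20,2,0,0,0],[0,0,0,0,0,0],[0,0,0,0,0,0]],
  ],
)

```text
t: 20.75
tool_pos: [0.4967, 0.1753, 0.1346]
ee_rot: [[0.986, -0.169, 0.009], [-0.169, -0.986, 0.013], [0.006, -0.014, -1.0]]
contact_force: [0.2, 0.1, 0.1]
finger_gap: 0.514
```

```bash
python3 -c "
from h import *
st()
x,y=tin(-.02,0)
plan((x,y,.08,-10),(x,y,.03,-10))"
```

```text
t 20.75 p [0.4967 0.1753 0.1346] x [ 0.986 -0.169  0.006] z [ 0.009  0.013 -1.   ] gap 0.514 F [0.2 0.1 0.1] q [-67.  30.  54. 118. -33.  48. -93.]
  -- wp after row 2
  -- wp after row 4
[[[0, -1, 27, -0.01, -0.0, 0.0], [0, -1, 28, -0.0, -0.01, 0.0], [0, 0, 25, -0.0, 0.0, 0.0], [0, 1, 25, -0.0, 0.0, 0.0], [0, 0, 0, 0, 0, 0]]]
```

Request:
drive_tool(
  plan=[
    [[0,0,27,-0.01,0,0],[0,0,28,0,-0.01,0],[0,0,22,0,0,0],[0,0,22,0,0,0],[0,0,0,0,0,0]],
  ],
)

```text
t: 21.17
tool_pos: [0.4964, 0.1706, 0.0322]
ee_rot: [[0.985, -0.174, -0.003], [-0.174, -0.985, 0.004], [-0.003, -0.004, -1.0]]
contact_force: [0.3, -0.3, -0.2]
finger_gap: 0.507
```

Request:
drive_tool(
  plan=[
    [[0,0,0,0,0,0],[0,0,0,0,0,0],[0,0,-5,0,0,0],[0,0,-35,0,0,0],[0,0,-35,0,0,0]],
  ],
  claw=-0.4,
)

```text
t: 21.58
tool_pos: [0.4936, 0.1648, 0.1082]
ee_rot: [[0.983, -0.181, -0.011], [-0.181, -0.983, -0.001], [-0.01, 0.003, -1.0]]
contact_force: [1.2, 0.6, 1.1]
finger_gap: 0.7
```

```bash
python3 -c "
from h import *
st()
s=snap('wrist','w10')
for c,b in blobs(s,(20,120,70),(34,255,255),60): print(c,b,np.round(onz(s,*c,.021),3))
s=snap('scene','s4')
for c,b in blobs(s,(20,120,90),(34,255,255),60): print(c,b,np.round(onz(s,*c,.016),3))
plan((.48,.05,.16,-10),(.449,-.24,.13,-10))"
```

```text
t 21.58 p [0.4936 0.1648 0.1082] x [ 0.983 -0.181 -0.01 ] z [-0.011 -0.001 -1.   ] gap 0.7 F [1.2 0.6 1.1] q [-65.  32.  52. 118. -35.  47. -91.]
[269.7 142.2] [241, 113, 59, 60, 2710] [0.554 0.161 0.021]
[276.5 218.8] [250, 192, 54, 54, 2311] [0.492 0.167 0.021]
[383.1 386. ] [200, 373, 329, 22, 2712] [0.298 0.095 0.021]
[369.5 206.7] [361, 199, 18, 17, 257] [0.493 0.169 0.016]
[379.1 228.4] [370, 220, 20, 18, 279] [0.555 0.162 0.016]
[182.6 238.3] [173, 230, 20, 18, 292] [ 0.452 -0.254  0.016]
[206.3 268.1] [197, 260, 19, 20, 243] [ 0.539 -0.22   0.016]
  -- wp after row 4
  -- wp after row 12
[[[1, 29, -12, -0.0, 0.0, -0.0], [1, 29, -12, -0.0, 0.0, -0.0], [1, 29, -12, -0.0, 0.0, -0.0], [1, 30, -12, -0.0, 0.0, -0.01], [2, 36, 4, -0.0, 0.0, 0.0]]]
[[[2, 36, 3, -0.0, 0.0, 0.0], [3, 37, 4, -0.0, 0.0, 0.0], [2, 36, 3, -0.0, 0.0, 0.0], [3, 37, 4, -0.0, 0.0, 0.0], [2, 36, 3, -0.0, 0.0, 0.0]]]
[[[3, 37, 4, -0.0, 0.0, 0.0], [2, 36, 3, -0.0, 0.0, 0.0], [0, 0, 0, 0, 0, 0], [0, 0, 0, 0, 0, 0], [0, 0, 0, 0, 0, 0]]]
```

Two caps are in the tin. The last one is C at about (.449,-.252).

Request:
drive_tool(
  plan=[
    [[1,20,-20,0,0,0],[1,29,-12,0,0,0],[1,29,-10,0,0,0],[1,30,0,0,0,0],[2,36,0,0,0,0]],
  ],
  claw=-1,
)

```text
t: 22.1
tool_pos: [0.4807, 0.0272, 0.1607]
ee_rot: [[0.986, -0.165, 0.008], [-0.165, -0.986, 0.012], [0.005, -0.013, -1.0]]
contact_force: [0.9, -0.1, 0.1]
finger_gap: 0.994
```

Request:
drive_tool(
  plan=[
    [[2,36,3,0,0,0],[3,37,4,0,0,0],[2,36,3,0,0,0],[3,37,4,0,0,0],[2,36,3,0,0,0]],
  ],
)

```text
t: 22.52
tool_pos: [0.4627, -0.1612, 0.1461]
ee_rot: [[0.987, -0.162, 0.019], [-0.162, -0.987, 0.018], [0.016, -0.021, -1.0]]
contact_force: [0.7, -0.3, 0.0]
finger_gap: 0.996
```

Request:
drive_tool(
  plan=[
    [[3,37,4,0,0,0],[2,15,3,0,0,0],[0,0,0,0,0,0],[0,0,0,0,0,0],[0,0,0,0,0,0]],
  ],
)

```text
t: 22.93
tool_pos: [0.4561, -0.2254, 0.1424]
ee_rot: [[0.984, -0.177, 0.027], [-0.177, -0.984, 0.015], [0.024, -0.02, -1.0]]
contact_force: [-1.0, 0.0, 0.7]
finger_gap: 1.001
```

```bash
python3 -c "
from h import *
st()
s=snap('wrist','w11')
for c,b in blobs(s,(20,120,70),(34,255,255),60): print(c,b,np.round(onz(s,*c,.016),3))
plan((.449,-.252,.05,-10))"
```

```text
t 22.93 p [ 0.4561 -0.2254  0.1424] x [ 0.984 -0.177  0.024] z [ 0.027  0.015 -1.   ] gap 1.001 F [-1.   0.   0.7] q [-22.  26.  53. 120. -31.  47. -50.]
[261.1 115.4] [240, 93, 44, 46, 1075] [ 0.542 -0.222  0.016]
[315.8 212.2] [293, 189, 47, 47, 1746] [ 0.447 -0.256  0.016]
  -- wp after row 3
[[[-2, 10, 31, -0.01, -0.01, -0.0], [-1, 10, 30, -0.01, -0.01, -0.0], [-1, 9, 31, -0.0, -0.0, -0.0], [0, 0, 0, 0, 0, 0], [0, 0, 0, 0, 0, 0]]]
```

Request:
drive_tool(
  plan=[
    [[-2,11,26,-0.01,-0.01,0],[-2,10,26,-0.01,-0.01,0],[-2,9,26,0,0,0],[0,0,12,0,0,0],[0,0,0,0,0,0]],
  ],
)

```text
t: 23.4
tool_pos: [0.4526, -0.2445, 0.0508]
ee_rot: [[0.987, -0.16, 0.01], [-0.16, -0.987, 0.002], [0.009, -0.004, -1.0]]
contact_force: [-0.4, 0.1, 0.0]
finger_gap: 0.999
```

```bash
python3 -c "
from h import *
st()
plan((.449,-.255,.015,-10))"
```

```text
t 23.4 p [ 0.4526 -0.2445  0.0508] x [ 0.987 -0.16   0.009] z [ 0.01   0.002 -1.   ] gap 0.999 F [-0.4  0.1  0. ] q [-12.  35.  43. 121. -40.  38. -40.]
  -- wp after row 1
[[[-2, 11, 36, -0.0, -0.01, 0.01], [0, 0, 0, 0, 0, 0], [0, 0, 0, 0, 0, 0], [0, 0, 0, 0, 0, 0], [0, 0, 0, 0, 0, 0]]]
```

Request:
drive_tool(
  plan=[
    [[-2,8,10,0,-0.01,0],[-1,3,12,0,0,0],[-1,0,11,0,0,0],[0,0,3,0,0,0],[0,0,0,0,0,0]],
  ],
)

```text
t: 23.82
tool_pos: [0.451, -0.2481, 0.0156]
ee_rot: [[0.989, -0.148, 0.002], [-0.148, -0.989, 0.006], [0.001, -0.006, -1.0]]
contact_force: [-0.4, 0.5, 0.1]
finger_gap: 1.0
```

Request:
drive_tool(
  plan=[
    [[0,0,0,0,0,0],[0,0,0,0,0,0],[0,0,0,0,0,0],[0,0,0,0,0,0],[0,0,0,0,0,0]],
  ],
  claw=1,
)

```text
t: 24.23
tool_pos: [0.4532, -0.2468, 0.018]
ee_rot: [[0.989, -0.146, 0.005], [-0.146, -0.989, 0.006], [0.004, -0.006, -1.0]]
contact_force: [0.7, -0.9, -0.0]
finger_gap: 0.662
```

Request:
drive_tool(
  plan=[
    [[0,0,0,0,0,0],[0,0,0,0,0,0],[0,0,0,0,0,0],[0,0,0,0,0,0],[0,0,0,0,0,0]],
  ],
)

```text
t: 24.65
tool_pos: [0.4533, -0.2471, 0.0185]
ee_rot: [[0.989, -0.146, 0.006], [-0.146, -0.989, 0.006], [0.005, -0.006, -1.0]]
contact_force: [0.1, -0.2, 0.1]
finger_gap: 0.512
```

Request:
drive_tool(
  plan=[
    [[0,0,-32,0,0,0],[0,0,-32,0,0,0],[0,0,-32,0,0,0],[0,0,-30,0,0,0],[0,0,0,0,0,0]],
  ],
)

```text
t: 25.07
tool_pos: [0.4502, -0.2478, 0.1471]
ee_rot: [[0.989, -0.148, -0.002], [-0.148, -0.989, 0.007], [-0.003, -0.007, -1.0]]
contact_force: [1.5, -0.7, -0.4]
finger_gap: 0.51
```

```bash
python3 -c "
from h import *
st()
x,y=tin(-.025,.058); print(x,y)
plan((x,y,.14,-10))"
```

```text
t 25.07 p [ 0.4502 -0.2478  0.1471] x [ 0.989 -0.148 -0.003] z [-0.002  0.007 -1.   ] gap 0.51 F [ 1.5 -0.7 -0.4] q [-19.  27.  54. 118. -29.  49. -47.]
0.43953994588361867 0.18245140047937677
  -- wp after row 12
[[[-6, -35, 1, -0.0, 0.0, 0.0], [-6, -35, 1, -0.0, 0.0, 0.0], [-6, -35, 1, -0.0, 0.0, 0.0], [-6, -35, 1, -0.0, 0.0, 0.0], [-6, -35, 1, -0.0, 0.0, 0.0]]]
[[[-6, -36, 1, -0.0, 0.0, 0.0], [-6, -35, 1, -0.0, 0.0, 0.0], [-6, -36, 1, -0.0, 0.0, 0.01], [-7, -35, 1, -0.0, 0.0, 0.0], [-7, -36, 0, -0.0, 0.0, 0.01]]]
[[[-7, -35, 1, -0.0, 0.0, 0.0], [-7, -35, 0, -0.01, 0.0, 0.01], [0, 0, 0, 0, 0, 0], [0, 0, 0, 0, 0, 0], [0, 0, 0, 0, 0, 0]]]
```

Request:
drive_tool(
  plan=[
    [[-4,-35,0,0,0,0],[-4,-35,0,0,0,0],[-5,-35,0,0,0,0],[-5,-35,0,0,0,0],[-5,-35,0,0,0,0]],
  ],
)

```text
t: 25.48
tool_pos: [0.4543, -0.0761, 0.15]
ee_rot: [[0.986, -0.167, 0.006], [-0.167, -0.986, 0.002], [0.006, -0.003, -1.0]]
contact_force: [1.0, -0.2, 0.2]
finger_gap: 0.515
```

Request:
drive_tool(
  plan=[
    [[-6,-36,0,0,0,0],[-6,-35,0,0,0,0],[-6,-36,0,0,0,0.01],[-7,-35,0,0,0,0],[-7,-36,0,0,0,0.01]],
  ],
)

```text
t: 25.9
tool_pos: [0.4505, 0.1134, 0.1489]
ee_rot: [[0.982, -0.189, 0.006], [-0.189, -0.982, 0.003], [0.005, -0.004, -1.0]]
contact_force: [0.7, -0.3, -1.9]
finger_gap: 0.512
```

```bash
python3 -c "
from h import *
st()
x,y=tin(-.025,.058); print(x,y)
plan((x,y,.12,-10),(x,y,.03,-10))"
```

```text
t 25.9 p [0.4505 0.1134 0.1489] x [ 0.982 -0.189  0.005] z [ 0.006  0.003 -1.   ] gap 0.512 F [ 0.7 -0.3 -1.9] q [-70.  23.  61. 125. -28.  47. -92.]
0.43953994588361867 0.18245140047937677
  -- wp after row 2
  -- wp after row 5
[[[-12, -33, 15, -0.0, -0.0, -0.01], [-12, -33, 14, -0.0, -0.01, -0.01], [0, 0, 30, -0.0, 0.0, 0.0], [0, 0, 30, -0.0, 0.0, 0.0], [1, 1, 30, -0.0, 0.0, 0.0]]]
```

Request:
drive_tool(
  plan=[
    [[-12,-31,5,0,0,-0.01],[-12,-31,5,0,-0.01,-0.01],[0,0,10,0,0,0],[0,0,10,0,0,0],[0,0,0,0,0,0]],
  ],
)

```text
t: 26.32
tool_pos: [0.4355, 0.1932, 0.1155]
ee_rot: [[0.988, -0.151, -0.005], [-0.151, -0.988, 0.006], [-0.006, -0.005, -1.0]]
contact_force: [-0.9, -0.2, 0.7]
finger_gap: 0.516
```

```bash
python3 -c "
from h import *
st()
x,y=tin(-.025,.058)
plan((x,y,.08,-10),(x,y,.03,-10))"
```

```text
t 26.32 p [0.4355 0.1932 0.1155] x [ 0.988 -0.151 -0.006] z [-0.005  0.006 -1.   ] gap 0.516 F [-0.9 -0.2  0.7] q [-74.  28.  55. 124. -34.  44. -96.]
  -- wp after row 1
  -- wp after row 3
[[[6, 10, 35, -0.0, 0.01, 0.02], [0, 0, 25, -0.0, -0.0, 0.0], [0, 0, 25, -0.0, -0.0, 0.0], [0, 0, 0, 0, 0, 0], [0, 0, 0, 0, 0, 0]]]
```

Request:
drive_tool(
  plan=[
    [[6,9,15,0,0,0.02],[0,0,25,0,0,0],[0,0,22,0,0,0],[0,0,18,0,0,0],[0,0,0,0,0,0]],
  ],
)

```text
t: 26.73
tool_pos: [0.4412, 0.1807, 0.0329]
ee_rot: [[0.985, -0.175, -0.003], [-0.175, -0.985, 0.005], [-0.004, -0.005, -1.0]]
contact_force: [-0.2, -1.0, 0.6]
finger_gap: 0.514
```

Request:
drive_tool(
  plan=[
    [[0,0,0,0,0,0],[0,0,0,0,0,0],[0,0,-5,0,0,0],[0,0,-35,0,0,0],[0,0,-35,0,0,0]],
  ],
  claw=-0.4,
)

```text
t: 27.15
tool_pos: [0.4397, 0.1761, 0.109]
ee_rot: [[0.984, -0.18, -0.01], [-0.18, -0.984, -0.001], [-0.01, 0.002, -1.0]]
contact_force: [1.0, 1.0, 0.7]
finger_gap: 0.699
```

```bash
python3 -c "
from h import *
st()
w=snap('wrist','w12')
for c,b in blobs(w,(20,120,70),(34,255,255),60): print(c,b,np.round(onz(w,*c,.021),3))
s=snap('scene','s5')
for c,b in blobs(s,(20,120,90),(34,255,255),60): print(c,b,np.round(onz(s,*c,.016),3))
cv2.imwrite('pics/c3.png',np.hstack([cv2.resize(s['image'],(400,300)),cv2.resize(w['image'],(400,300))]))
P=tin(.22,.055)
print(P)
plan((.43,.17,.33,-10),(*P,.33,-10))"
```

```text
t 27.15 p [0.4397 0.1761 0.109 ] x [ 0.984 -0.18  -0.01 ] z [-0.01  -0.001 -1.   ] gap 0.699 F [1.  1.  0.7] q [-72.  28.  55. 125. -34.  44. -95.]
[271.2  65.4] [241, 32, 62, 68, 3262] [0.553 0.161 0.021]
[277.9 153.1] [250, 124, 57, 59, 2613] [0.491 0.168 0.021]
[277.1 219.4] [251, 193, 54, 54, 2284] [0.438 0.178 0.021]
[380.5 386.2] [201, 373, 328, 22, 2825] [0.244 0.109 0.021]
[366.7 198. ] [355, 181, 24, 35, 499] [0.467 0.174 0.016]
[379.1 228.4] [370, 220, 20, 18, 277] [0.555 0.162 0.016]
[206.4 268. ] [197, 260, 19, 20, 232] [ 0.539 -0.22   0.016]
(np.float64(0.4850381726710533), np.float64(0.42320835543436697))
  -- wp after row 6
  -- wp after row 13
[[[-2, 2, -36, -0.0, 0.0, -0.0], [-2, 1, -36, -0.0, 0.0, -0.0], [-2, 2, -36, -0.0, 0.0, -0.0], [-2, 1, -37, -0.0, 0.0, -0.0], [-2, 2, -36, -0.0, 0.0, -0.0]]]
[[[-2, 1, -37, -0.0, 0.0, -0.01], [2, -37, 0, -0.0, 0.0, 0.0], [2, -37, 0, -0.0, 0.0, 0.0], [1, -37, 0, -0.0, 0.0, 0.0], [2, -37, 0, -0.0, 0.0, 0.0]]]
[[[1, -37, 0, -0.0, 0.0, 0.0], [2, -37, 1, -0.0, 0.0, 0.0], [1, -37, 0, -0.0, 0.0, 0.0], [0, 0, 0, 0, 0, 0], [0, 0, 0, 0, 0, 0]]]
```

View pics/c3.png

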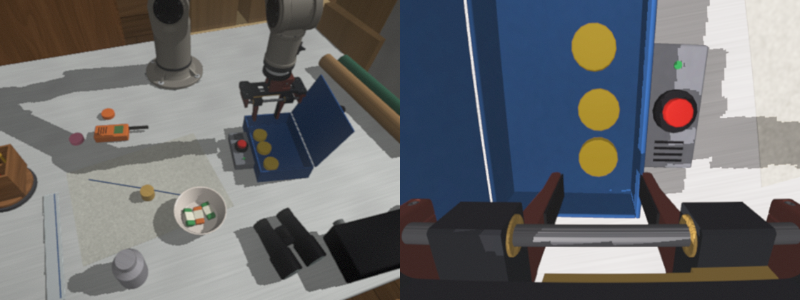

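Picture 8: the three caps lie flat in the tin and the bowl holds its three erasers. Now I go over and behind the lid with the gripper closed.

Request:
drive_tool(
  plan=[
    [[-2,2,-36,0,0,0],[-2,1,-36,0,0,0],[-2,2,-36,0,0,0],[-2,1,-37,0,0,0],[-2,2,-30,0,0,0]],
  ],
  claw=1,
)

```text
t: 27.67
tool_pos: [0.4291, 0.1681, 0.2909]
ee_rot: [[0.983, -0.183, -0.011], [-0.183, -0.983, -0.001], [-0.011, 0.003, -1.0]]
contact_force: [-0.4, 1.7, 1.8]
finger_gap: 0.361
```

Request:
drive_tool(
  plan=[
    [[0,0,0,0,0,0],[2,-37,0,0,0,0],[2,-37,0,0,0,0],[1,-37,0,0,0,0],[2,-37,0,0,0,0]],
  ],
)

```text
t: 28.08
tool_pos: [0.4643, 0.3139, 0.3006]
ee_rot: [[0.982, -0.186, -0.013], [-0.185, -0.982, 0.025], [-0.017, -0.023, -1.0]]
contact_force: [0.3, -0.9, 1.1]
finger_gap: 0.013
```

```bash
python3 -c "
from h import *
st()
P=tin(.20,.055)
print(P)
plan((*P,.30,-10))"
```

```text
t 28.08 p [0.4643 0.3139 0.3006] x [ 0.982 -0.185 -0.017] z [-0.013  0.025 -1.   ] gap 0.013 F [ 0.3 -0.9  1.1] q [ -89.   23.   66.  103.  -24.   69. -116.]
(np.float64(0.4815652091177146), np.float64(0.40351220037412283))
  -- wp after row 3
[[[0, -30, 1, -0.01, 0.01, -0.0], [0, -31, 1, -0.01, 0.0, -0.01], [1, -30, 0, -0.0, 0.01, -0.0], [0, 0, 0, 0, 0, 0], [0, 0, 0, 0, 0, 0]]]
```

Request:
drive_tool(
  plan=[
    [[0,-30,0,-0.01,0.01,0],[0,-31,0,-0.01,0,0],[1,-30,0,0,0.01,0],[0,0,0,0,0,0],[0,0,0,0,0,0]],
  ],
)

```text
t: 28.5
tool_pos: [0.4813, 0.4149, 0.2986]
ee_rot: [[0.984, -0.177, 0.001], [-0.177, -0.984, 0.001], [0.001, -0.001, -1.0]]
contact_force: [-0.7, -1.0, -0.0]
finger_gap: 0.005
```

```bash
python3 -c "
from h import *
st()
w=snap('wrist','w13')
for c,b in blobs(w,(20,120,70),(34,255,255),60): print(c,b)
P=tin(.195,.055)
plan((*P,.18,-10))"
```

```text
t 28.5 p [0.4813 0.4149 0.2986] x [ 0.984 -0.177  0.001] z [ 0.001  0.001 -1.   ] gap 0.005 F [-0.7 -1.  -0. ] q [ -87.   32.   62.   93.  -29.   73. -121.]
[455.4  92. ] [437, 75, 37, 35, 1029]
[452.1 139.6] [435, 124, 35, 33, 917]
[445.6 178.7] [429, 164, 34, 31, 831]
[324.  385.9] [237, 376, 160, 19, 1627]
[153.9 387.7] [68, 380, 171, 15, 1164]
  -- wp after row 4
[[[1, 4, 30, -0.0, -0.0, -0.0], [1, 4, 29, -0.0, -0.0, -0.0], [0, 4, 30, -0.0, -0.0, -0.0], [1, 5, 29, -0.0, -0.0, -0.0], [0, 0, 0, 0, 0, 0]]]
```

View pics/w13.png

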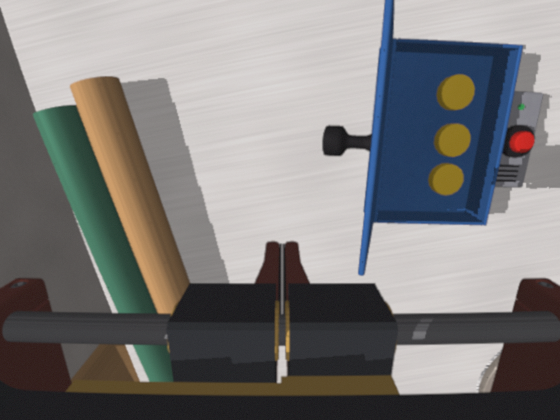

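Picture 9: no cap is hidden behind the lid, and the knob sits at (345,141), clear of the push line. I descend behind the lid.

Request:
drive_tool(
  plan=[
    [[1,2,30,0,0,0],[1,2,29,0,0,0],[0,2,30,0,0,0],[1,2,29,0,0,0],[0,0,0,0,0,0]],
  ],
)

```text
t: 28.97
tool_pos: [0.4837, 0.4017, 0.1802]
ee_rot: [[0.983, -0.183, 0.003], [-0.183, -0.983, 0.008], [0.002, -0.008, -1.0]]
contact_force: [-1.8, -0.5, -0.6]
finger_gap: 0.009
```

Request:
drive_tool(
  plan=[
    [[0,12,0,0,0,0],[0,12,0,0,0,0],[0,12,0,0,0,0],[0,12,0,0,0,0],[0,12,0,0,0,0]],
  ],
)

```text
t: 29.38
tool_pos: [0.4732, 0.3381, 0.1845]
ee_rot: [[0.983, -0.185, 0.005], [-0.185, -0.983, 0.012], [0.003, -0.013, -1.0]]
contact_force: [0.4, 1.6, 1.1]
finger_gap: 0.001
```

```bash
python3 -c "
from h import *
s=st(); d=np.array(s['tool_pos'])[:2]-[.501,.197]; a=np.radians(80); print('tin x',d@[np.cos(a),np.sin(a)],'y',d@[-np.sin(a),np.cos(a)])
"
```

```text
t 29.38 p [0.4732 0.3381 0.1845] x [ 0.983 -0.185  0.003] z [ 0.005  0.012 -1.   ] gap 0.001 F [0.4 1.6 1.1] q [ -83.   32.   58.  108.  -33.   58. -111.]
tin x 0.13417483996171248 y 0.05187960772791275
```

Request:
drive_tool(
  plan=[
    [[0,12,1,0,0,0],[0,12,1,0,0,0],[0,12,1,0,0,0],[0,12,1,0,0,0],[0,12,1,0,0,0]],
  ],
)

```text
t: 29.8
tool_pos: [0.4617, 0.2727, 0.1807]
ee_rot: [[0.982, -0.186, 0.008], [-0.187, -0.982, 0.016], [0.004, -0.017, -1.0]]
contact_force: [-0.2, 0.1, -0.3]
finger_gap: 0.005
```

Request:
drive_tool(
  plan=[
    [[0,12,0,0,0,0],[0,12,0,0,0,0],[0,12,0,0,0,0],[0,12,0,0,0,0],[0,0,0,0,0,0]],
  ],
)

```text
t: 30.22
tool_pos: [0.4505, 0.2165, 0.1791]
ee_rot: [[0.982, -0.19, 0.005], [-0.19, -0.982, 0.015], [0.003, -0.015, -1.0]]
contact_force: [0.4, -0.7, -1.3]
finger_gap: 0.005
```

Request:
drive_tool(
  plan=[
    [[0,0,-10,0,0,0],[0,0,-10,0,0,0],[0,0,0,0,0,0],[0,0,0,0,0,0],[0,0,0,0,0,0]],
  ],
)

```text
t: 30.63
tool_pos: [0.4514, 0.2176, 0.2022]
ee_rot: [[0.982, -0.189, 0.007], [-0.189, -0.982, 0.016], [0.004, -0.017, -1.0]]
contact_force: [-0.4, 0.2, -0.7]
finger_gap: 0.004
```

```bash
python3 -c "
from h import *
s=st(); d=np.array(s['tool_pos'])[:2]-[.501,.197]; a=np.radians(80); print('tin x',d@[np.cos(a),np.sin(a)],'y',d@[-np.sin(a),np.cos(a)])
s=snap('scene','s6');t=snap('top','t1')
cv2.imwrite('pics/c4.png',np.hstack([cv2.resize(s['image'],(400,300)),cv2.resize(t['image'],(400,300))]))
for nm,lo,hi in (('r',(0,150,70),(6,255,255)),):
  for S in (s,t):
    for c,b in blobs(S,lo,hi,30): print(c,b,np.round(onz(S,*c,.052),4))
"
```

```text
t 30.63 p [0.4514 0.2176 0.2022] x [ 0.982 -0.189  0.004] z [ 0.007  0.016 -1.   ] gap 0.004 F [-0.4  0.2 -0.7] q [ -84.   23.   65.  118.  -26.   54. -106.]
tin x 0.011671115886726395 y 0.052460004324883236
[451.9  70.7] [407, 41, 92, 60, 4715] [ 0.8921 -0.5633  0.052 ]
[204.4 214.3] [200, 210, 10, 10, 74] [0.4758 0.0939 0.052 ]
[479.4 232.2] [473, 230, 14, 5, 49] [ 0.4482 -0.6167  0.052 ]
```

View pics/c4.png

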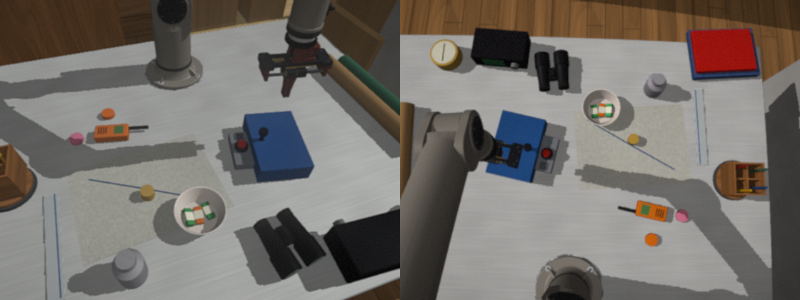

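Picture 10: the lid is shut flat, with the red button at (241,146) in the scene half. I move above the button.

```bash
python3 -c "
from h import *
plan((.478,.093,.16,-10))"
```

```text
-- wp after row 4
[[[12, 29, 10, -0.0, -0.0, -0.0], [13, 30, 10, -0.01, -0.0, -0.01], [12, 29, 10, -0.0, -0.0, -0.0], [12, 30, 11, -0.01, -0.0, -0.01], [0, 0, 0, 0, 0, 0]]]
```

Request:
drive_tool(
  plan=[
    [[12,29,6,0,0,0],[13,30,8,-0.01,0,-0.01],[12,29,10,0,0,0],[12,26,11,-0.01,0,-0.01],[0,0,0,0,0,0]],
  ],
)

```text
t: 31.15
tool_pos: [0.4801, 0.0969, 0.1638]
ee_rot: [[0.988, -0.157, 0.004], [-0.157, -0.988, -0.006], [0.005, 0.005, -1.0]]
contact_force: [0.2, -0.8, 0.1]
finger_gap: 0.006
```

```bash
python3 -c "
from h import *
st()
w=snap('wrist','w14')
for c,b in blobs(w,(0,150,70),(6,255,255),100)+blobs(w,(174,150,70),(180,255,255),100): print(c,b,np.round(onz(w,*c,.052),4))
plan((.478,.093,.085,-10))"
```

```text
t 31.15 p [0.4801 0.0969 0.1638] x [ 0.988 -0.157  0.005] z [ 0.004 -0.006 -1.   ] gap 0.006 F [ 0.2 -0.8  0.1] q [-66.  24.  60. 121. -28.  50. -89.]
[285.5 210.9] [271, 195, 31, 32, 752] [0.4784 0.0913 0.052 ]
  -- wp after row 3
[[[0, 2, 26, 0.0, -0.0, 0.01], [-1, 2, 27, 0.0, -0.0, 0.0], [0, 2, 26, 0.0, -0.0, 0.01], [0, 0, 0, 0, 0, 0], [0, 0, 0, 0, 0, 0]]]
```

Request:
drive_tool(
  plan=[
    [[0,2,26,0,0,0.01],[-1,2,27,0,0,0],[0,2,22,0,0,0],[0,0,0,0,0,0],[0,0,0,0,0,0]],
  ],
)

```text
t: 31.62
tool_pos: [0.48, 0.098, 0.0873]
ee_rot: [[0.987, -0.163, 0.006], [-0.163, -0.987, -0.002], [0.006, 0.001, -1.0]]
contact_force: [-0.5, 0.6, 0.1]
finger_gap: 0.008
```

```bash
python3 -c "
from h import *
st()
plan((.4785,.0915,.066,-10))"
```

```text
t 31.62 p [0.48   0.098  0.0873] x [ 0.987 -0.163  0.006] z [ 0.006 -0.002 -1.   ] gap 0.008 F [-0.5  0.6  0.1] q [-58.  31.  51. 124. -37.  41. -82.]
  -- wp after row 1
[[[-1, 7, 21, 0.0, -0.01, 0.01], [0, 0, 0, 0, 0, 0], [0, 0, 0, 0, 0, 0], [0, 0, 0, 0, 0, 0], [0, 0, 0, 0, 0, 0]]]
```

Request:
drive_tool(
  plan=[
    [[-1,6,8,0,0,0],[0,1,8,0,0,0],[0,0,4,0,0,0],[0,0,2,0,0,0],[0,0,2,0,0,0]],
  ],
)

```text
t: 32.03
tool_pos: [0.4802, 0.0939, 0.0647]
ee_rot: [[0.987, -0.159, 0.011], [-0.159, -0.987, 0.001], [0.01, -0.002, -1.0]]
contact_force: [0.4, 0.2, 0.4]
finger_gap: 0.008
```

Request:
drive_tool(
  plan=[
    [[0,0,2,0,0,0],[0,0,2,0,0,0],[0,0,2,0,0,0],[0,0,2,0,0,0],[0,0,2,0,0,0]],
  ],
)

```text
t: 32.45
tool_pos: [0.4806, 0.0941, 0.0564]
ee_rot: [[0.987, -0.16, 0.01], [-0.16, -0.987, 0.004], [0.009, -0.006, -1.0]]
contact_force: [-14.6, 0.2, 54.4]
finger_gap: 0.003
```

The button is at its stop, and 54 N is more than needed. I ease off slightly and hold.

Request:
drive_tool(
  plan=[
    [[0,0,0,0,0,0],[0,0,0,0,0,0],[0,0,0.5,0,0,0],[0,0,0.5,0,0,0],[0,0,0.5,0,0,0]],
  ],
)

```text
t: 32.87
tool_pos: [0.4804, 0.094, 0.0572]
ee_rot: [[0.987, -0.162, 0.009], [-0.162, -0.987, 0.009], [0.007, -0.011, -1.0]]
contact_force: [-4.1, -0.3, 15.1]
finger_gap: 0.004
```

Request:
drive_tool(
  plan=[
    [[0,0,0.8,0,0,0],[0,0,0.8,0,0,0],[0,0,0.8,0,0,0],[0,0,0.8,0,0,0],[0,0,0.8,0,0,0]],
  ],
)

```text
t: 33.28
tool_pos: [0.4806, 0.0939, 0.0571]
ee_rot: [[0.987, -0.164, 0.006], [-0.164, -0.986, 0.016], [0.004, -0.017, -1.0]]
contact_force: [-6.1, -0.1, 19.6]
finger_gap: 0.009
```

Request:
drive_tool(
  plan=[
    [[0,0,0.8,0,0,0],[0,0,0.8,0,0,0],[0,0,0.8,0,0,0],[0,0,0.8,0,0,0],[0,0,0.8,0,0,0]],
  ],
)

```text
t: 33.7
tool_pos: [0.4806, 0.0938, 0.0571]
ee_rot: [[0.986, -0.166, 0.004], [-0.166, -0.986, 0.024], [0.0, -0.024, -1.0]]
contact_force: [-5.4, 0.2, 19.2]
finger_gap: 0.004
```

Request:
drive_tool(
  plan=[
    [[0,0,-5,0,0,0],[0,0,-15,0,0,0],[0,0,-35,0,0,0],[0,0,-35,0,0,0],[0,0,-30,0,0,0]],
  ],
)

```text
t: 34.12
tool_pos: [0.4774, 0.09, 0.1759]
ee_rot: [[0.986, -0.167, -0.004], [-0.167, -0.986, 0.018], [-0.007, -0.017, -1.0]]
contact_force: [1.1, 1.2, 0.3]
finger_gap: 0.005
```

Request:
drive_tool(
  plan=[
    [[0,0,-30,0,0,0],[0,0,0,0,0,0],[0,0,0,0,0,0],[0,0,0,0,0,0],[0,0,0,0,0,0]],
  ],
)

```text
t: 34.53
tool_pos: [0.4811, 0.0907, 0.211]
ee_rot: [[0.986, -0.166, 0.005], [-0.166, -0.986, 0.022], [0.002, -0.023, -1.0]]
contact_force: [-0.3, -0.0, -0.3]
finger_gap: 0.008
```

```bash
python3 -c "
from h import *
st()
w=snap('wrist','w15');s=snap('scene','s7')
cv2.imwrite('pics/c5.png',np.hstack([cv2.resize(s['image'],(400,300)),cv2.resize(w['image'],(400,300))]))
for c,b in blobs(w,(0,150,70),(6,255,255),100): print(c,b,np.round(onz(w,*c,.052),4))
for c,b in blobs(s,(45,100,40),(85,255,255),15): print('g',c,np.round(onz(s,*c,.019),3))
"
```

```text
t 34.53 p [0.4811 0.0907 0.211 ] x [ 0.986 -0.166  0.002] z [ 0.005  0.022 -1.   ] gap 0.008 F [-0.3 -0.  -0.3] q [-69.  19.  64. 118. -23.  55. -92.]
[283.4 199.7] [271, 186, 26, 28, 558] [0.4781 0.0912 0.052 ]
g [285.9 285.8] [ 0.628 -0.078  0.019]
g [262.5 293.9] [ 0.631 -0.127  0.019]
g [292.8 302.9] [ 0.667 -0.077  0.019]
g [266.8 311.8] [ 0.669 -0.13   0.019]
```

View pics/c5.png

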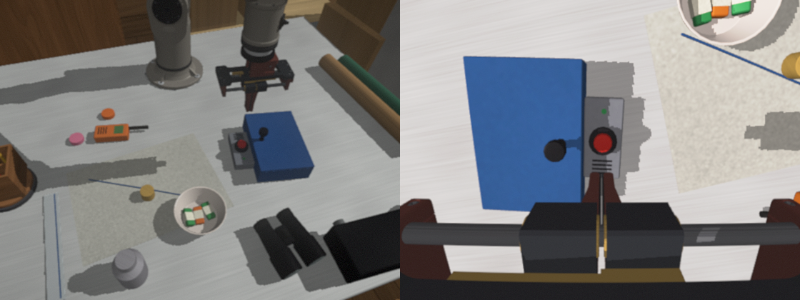

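Picture 11: the lid is shut, the button is back up, the erasers are in the bowl and the bystanders are undisturbed. I hand the job in.

```bash
python3 -c "
from h import *
print(finish_job())"
```

```text
the job is handed in; nothing more can be done
None
```

I finished the whole sequence and handed the job in at about 34.5 s of robot time. `finish_job()` gives no verdict, so the results below are from my own checks.

- **Erasers:** Both green erasers are in the white bowl, on either side of the orange one. Their centres measured about 20 to 30 mm from the bowl's axis.
- **Caps:** I found three yellow caps and laid all three flat in the tin, checked in pictures before shutting the lid. No fourth cap was visible, and none was hidden behind the lid. One cap had moved about 2 cm from its first measured position; I measured it again before gripping it.
- **Lid:** I pushed it over from behind and it fell flat shut, seen in the scene, top and wrist pictures.
- **Button:** I pressed it only after the lid was shut. The fingertips held it for about 1.2 s at 46.1 mm, against a nominal 46 mm for fully down. The force was about 15–20 N, with a short peak near 54 N on first reaching the stop. That peak is below the 120 N wrist limit. It is above the 40 N limit for the arm or gripper body, but only the fingertips were pressing.
- **End state:** In the last wrist picture the button looked raised, but I did not measure its height. The arm is clear at 0.21 m, touching nothing. By eye, the bowl and bystanders had not moved.

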